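Build the sieve stack on the shaker

TASK

Build the test-sieve stack on the sieve shaker, ready for the next ground sample: first the receiver pan into the shaker's cup, on it the fine sieve, then the medium, then the coarse sieve, and the lid on top. Every part must sit fully home and level, its spigot down inside the rim below. Do not move the crucible, the timer or the rubber stopper that stand about.

Things in the scene. Friction and masses are not known exactly. Their poses are not given: they have to be found in the camera images.
- shaker: table-top sieve shaker, fixed: grey housing 136 x 150 mm, black control strip facing the robot, on top a round aluminium table with a round cup in the middle: bore 55.6, outside 68, depth 10 mm, rim 48 mm above the bench. Origin: on the bench under the cup's centre, z up. The seated pan's origin is 41 mm above it. Two strap pegs, 40 mm high, 62 mm either side of centre.
- pan: receiver pan: closed, bright solid floor, no mesh; 41 mm high, about 140 g. Steel ring 60 mm outside, bore 55.6 mm at the open top; the lowest 7 mm is a tapered spigot, 52.8 mm. Seated, its shoulder, 7 mm up, rests on the rim below. Origin: centre of the underside, z up. The origin of the sieve seated on it is 34 mm above this one.
- fine_sieve: fine sieve: dark dense gauze floor 7 mm up; 41 mm high, as the pan; about 130 g. Steel ring 60 mm outside, bore 55.6 mm at the open top; the lowest 7 mm is a tapered spigot, 52.8 mm. Seated, its shoulder, 7 mm up, rests on the rim below. Origin: centre of the underside, z up. The origin of the part seated on it is 34 mm above this one.
- medium_sieve: medium sieve: steel wire mesh of 6 mm pitch, 7 mm up; 47 mm high, about 140 g. Steel ring 60 mm outside, bore 55.6 mm at the open top; the lowest 7 mm is a tapered spigot, 52.8 mm. Seated, its shoulder, 7 mm up, rests on the rim below. Origin: centre of the underside, z up. The origin of the part seated on it is 40 mm above this one.
- coarse_sieve: coarse sieve, the deepest: 55 mm high, very open mesh of 12.5 mm pitch, 7 mm up; about 160 g. Steel ring 60 mm outside, bore 55.6 mm at the open top; the lowest 7 mm is a tapered spigot, 52.8 mm. Seated, its shoulder, 7 mm up, rests on the rim below. Origin: centre of the underside, z up. The origin of the lid seated on it is 48 mm above this one.
- lid: lid: flat round steel plate, 62 mm diameter, 4 mm thick, with a black upright knob (18 mm diameter, 28 mm high) in the middle; 39 mm high in all, about 120 g. Below the plate a tapered spigot, 52.8 mm diameter, 7 mm long; the plate rests on the rim below. Origin: centre of the underside of the spigot, z up.
- crucible: white porcelain crucible, 45 mm in diameter, 34 mm high, standing loose; leave it alone. Origin: centre of its underside.
- lab_timer: small cream-coloured timer lying flat, 62 x 62 x 18 mm, loose; leave it alone. Origin: centre of its underside.
- heater_corner (a point): lower front corner, on the right and nearest the robot, of the fixed cream-coloured heater (78 mm high, on a scissor jack) that carries the big water pot behind the work. Its front edge runs from here 300 mm to the left and 53 mm back; the pot rises 390 mm above the bench. Keep gripper and wrist in front of it when swinging to and from the shaker.
- rubber_stopper: red-brown rubber stopper, 28 mm in diameter, 24 mm high, standing loose; leave it alone. Origin: centre of its underside.
There are look-alikes about, which are no part of the job. Leave any green look-alike of the fine_sieve alone.

How it is judged:
By the outcome, as a careful person would: the job done as asked, in the order asked, and still so for the second after the job is handed in, with the robot touching nothing.
It also fails if it takes over 131 s, if anything falls off the work surface, if the arm or the gripper's body presses on something with over 40 N, if the wrist force passes 120 N, or if a joint passes its speed limit or range.

ROBOT

A 6-joint arm with a two-finger parallel gripper is mounted at the origin on a cart in front of the work surface, level with it; the furniture and walls round the work are solid. World frame = base frame: x ahead of the robot, y to its left, z up, the work surface at z = 0. Lengths are in m, angles in rad, forces in N, time in s.
With the tool pointing down it reaches from about 0.375 to 0.975 m from the base axis. Payload 3.8 kg.
Tool frame: the origin (TCP) lies on the centre line of the jaws, within the pads' length; the fingertips stand 14 mm ahead of it and the grasp point (between the pads) lies 5 mm behind it; x points along the fingers, y is the direction in which the jaws open and shut, and the axes are right-handed (so a half turn about x gives the same grasp; the last joint's range is limited). The gripper opens to 85 mm and grips with 20 to 120 N. Pads are 22 mm wide; open, the fingers measure 114 mm over their backs; the gripper's body (76 mm by 85 mm) begins 54 mm behind the grasp point. The pads swing forward as they close: fully open they stand 13 mm farther back than shut.
Start: joints at [1.204, 0.264, 1.604, -0, 1.274, -0.037], TCP at [0.219, 0.639, 0.245] pointing down, gripper open.
Joint ranges: [-2.63, 2.63], [-0.94, 2.18], [0.31, 2.57], [-1.31, 4.45], [0, 2.66], [-2.55, 2.55]. Speed limits (rad/s): [2.57, 2.57, 3.14, 3.14, 3.14, 3.14].

INTERFACE

Orientations are given as a rotation vector (axis times angle).
In Python, from workcell import bot gives the robot as it stands.
- The arm moves only by the shell command python3 -m creep 'ROWS' [FORCE]. ROWS is JSON, a list of rows, each an object with "grip": the finger opening in cm, from 0 to 8.54; "dp": the shift along the tool's x, y, z in cm, a list of three; "rotation": the turn, a rotation vector about the tool's x, y, z in rad, a list of three. A call has 1 to 5 rows; each row is the pose to reach, as a shift and turn from the pose commanded when the call began, along the tool's axes at that moment; what a row does not reach only later rows make up. A row lasts 1/12 s, in which the tool goes at most 41.7 mm and 7.16 degrees, less where a joint would pass 70% of its speed; a pose out of reach is approached as far as the arm can. A call with a gripper value outside its range is refused whole. The fingers move at their own pace and stop on an object; FORCE is the grip in N (left out, the last holds). Time passes only in rows, so rows that repeat a pose let the fingers close. It gives the time, the measured TCP pose, the force and the opening at its end, in the units of the state.
- bot.read_state(): the state, without advancing time (a new reading comes with each control period).
- bot.read_camera(name): name is "side" or "top"; returns (picture, depth): 420x560x3 uint8, red, green, blue; 420x560 float32, m along the optical axis (not along the pixel's ray), 0 where there is no reading.
- bot.get_calibration(name): a dict with "fx", "fy", "cx", "cy" (pixels), "rvec" (rotation vector, rad) and "tvec" (3), from world to camera coordinates, as OpenCV has them. Camera axes: x right, y down, z forward; pixel columns grow to the right and rows downward; lengths in m; the calibration is good to about 2 mm. A picture is of the moment at which its call begins. get_calibration takes no time and is no camera call.
- bot.finish_job(): hands the job in, once; it reports no verdict.
The state is a dict: "time": time; "q": joint angles; "joint_vel": joint speeds; "joint_torque": joint torques, N m; "tool_pos": TCP position; "tcp_rot": TCP orientation; "wrist_force": force on the tool from outside, world axes, zero at the start; "torque": the same for the moment, N m; "width": opening from 0.0 (shut) to 1.0 (fully open).
Only numpy, scipy, OpenCV 4.12 (cv2) and the standard library are available. Lean on these libraries where they do the work, as an engineer would, in place of code of your own. Each camera call takes 0.05 s, during which the arm holds its last target.

## Working session

There is one attempt and no reset: what is moved stays moved. The work goes in short steps, Python scripts to look and compute and a shell command to move; the robot and the scene stay as the last step left them, time stands still between calls to the robot, and variables do not carry over. Pictures are saved under pics/ and viewed, and the job is handed in when it is done.

```bash
ls -la; mkdir -p pics
python3 - <<'E'
from workcell import bot
import cv2
s=bot.read_state(); print({k:(v if not hasattr(v,'round') else v) for k,v in s.items()})
for n in ("side","top"):
    im,d=bot.read_camera(n); cv2.imwrite(f"pics/{n}0.png",cv2.cvtColor(im,cv2.COLOR_RGB2BGR))
    import numpy as np; np.savez(f"pics/{n}0.npz",im=im,d=d)
    print(n,bot.get_calibration(n))
E
```

```text
total 12
drwxr-xr-x  3 agent agent 4096 Dec  6 23:06 .
drwxr-xr-x 23 root  root  4096 Dec  6 23:06 ..
drwxr-xr-x  2 agent agent 4096 Dec  6 23:06 pics
{'time': 0.0, 'q': array([ 1.20409911e+00,  2.64754063e-01,  1.60538612e+00,  6.06962064e-06,
        1.27368153e+00, -3.68476139e-02]), 'joint_vel': array([ 0.00056295, -0.00128022, -0.00018583,  0.00170433,  0.00039033,
        0.00108824]), 'joint_torque': array([ 7.35998274e-04, -5.15127325e+01, -3.67305636e+01,  1.49869629e-05,
        1.33189978e-02, -1.64671770e-07]), 'tool_pos': array([0.2183485 , 0.63796951, 0.24395482]), 'tcp_rot': array([ 0.25714752,  1.55570496, -0.26058904]), 'wrist_force': array([ 0.7391867 ,  0.13827968, -0.38049556]), 'torque': array([ 0.01678919,  0.02681984, -0.01073947]), 'width': 0.9989759473017549}
side {'fx': 446.8010188051699, 'fy': 446.8010188051699, 'cx': 285.23766819945547, 'cy': 212.44204482319145, 'rvec': array([ 2.25896939, -0.13471997,  0.05759476]), 'tvec': array([-0.49082433,  0.09419006,  1.39139717])}
top {'fx': 491.00920986246047, 'fy': 491.00920986246047, 'cx': 276.7822138167847, 'cy': 216.30637666728362, 'rvec': array([ 2.18491986, -2.18320765,  0.07838251]), 'tvec': array([-0.09489086,  0.47657387,  1.70165753])}
```

View pics/side0.png

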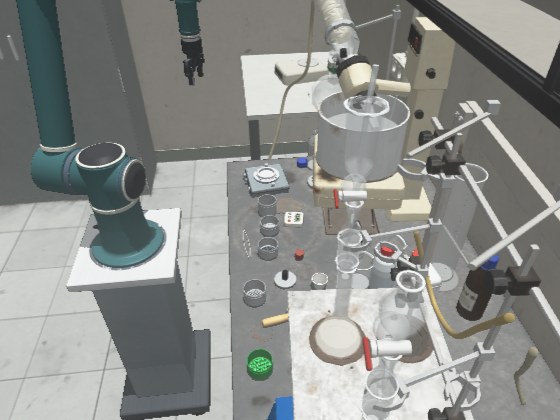

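View pics/top0.png

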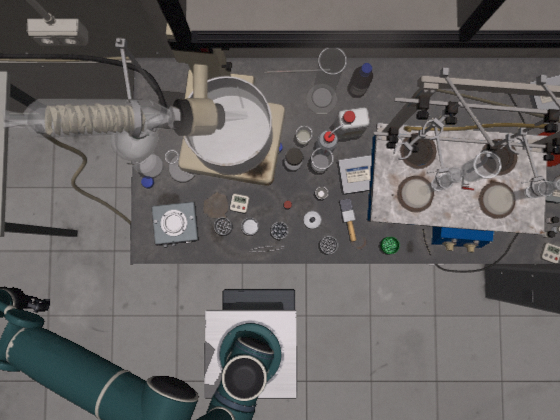

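Run:
```python
import cv2
a=cv2.imread("pics/top0.png")[150:270,135:415]; cv2.imwrite("pics/topc.png",cv2.resize(a,None,fx=2.85,fy=2.85,interpolation=cv2.INTER_CUBIC))
a=cv2.imread("pics/side0.png")[150:390,225:425]; cv2.imwrite("pics/sidec.png",cv2.resize(a,None,fx=2.5,fy=2.5,interpolation=cv2.INTER_CUBIC))
```

```text
(no output)
```

View pics/topc.png

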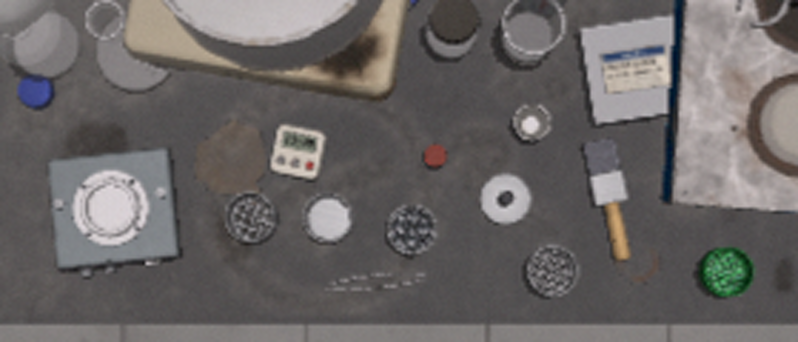

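View pics/sidec.png

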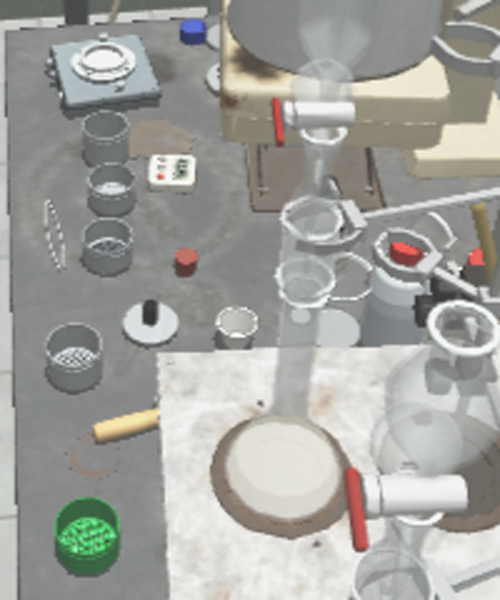

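```bash
cat > h.py <<'E'
import numpy as np, cv2
from workcell import bot
def cal(n):
    c=bot.get_calibration(n); R=cv2.Rodrigues(np.array(c['rvec']))[0]; t=np.array(c['tvec']); return c,R,t
def cloud(n,d):
    c,R,t=cal(n); v,u=np.mgrid[:420,:560]
    P=np.stack([(u-c['cx'])/c['fx']*d,(v-c['cy'])/c['fy']*d,d],-1)
    return (P-t)@R
def ray(n,u,v,z):
    c,R,t=cal(n); o=-R.T@t; r=R.T@np.array([(u-c['cx'])/c['fx'],(v-c['cy'])/c['fy'],1.])
    s=(z-o[2])/r[2]; return o+s*r
def proj(n,P):
    c,R,t=cal(n); q=np.atleast_2d(P)@R.T+t; return np.c_[q[:,0]/q[:,2]*c['fx']+c['cx'],q[:,1]/q[:,2]*c['fy']+c['cy']]
def snap(tag,n):
    im,d=bot.read_camera(n); cv2.imwrite(f"pics/{n}{tag}.png",cv2.cvtColor(im,cv2.COLOR_RGB2BGR)); np.savez(f"pics/{n}{tag}.npz",im=im,d=d); return im,d
E
python3 - <<'E'
from h import *
np.set_printoptions(precision=4,suppress=True)
for n in("top","side"):
    c,R,t=cal(n); print(n,"cam at",-R.T@t)
    z=np.load(f"pics/{n}0.npz"); P=cloud(n,z['d'])
    cents=dict(A=(222,226),pan=(250,227),B=(279,230),C=(329,245),G=(390,245),lid=(312,219),shk=(174,222),cru=(321,193),stop=(287,204),timer=(240,203)) 
    for k,(u,v) in cents.items():
        X=ray("top",u,v,0.03)
        m=(np.hypot(P[...,0]-X[0],P[...,1]-X[1])<0.045)&(P[...,2]>0.012)&(P[...,2]<.2)&(z['d']>0)
        q=P[m]; 
        print(k,X[:2],m.sum(),'z pct',np.percentile(q[:,2],[50,80,90,95,98,100]), 'mean',q.mean(0)[:2], 'bbox ctr',(q.min(0)+q.max(0))[:2]/2,(np.ptp(q,axis=0))[:2])
E
```

```text
top cam at [ 0.352  -0.0959  1.7317]
A [0.4419 0.0955] 111 z pct [0.037  0.0528 0.0564 0.0584 0.0602 0.0605] mean [0.4435 0.0952] bbox ctr [0.4425 0.092 ] [0.0589 0.0585]
pan [ 0.4385 -0.0016] 83 z pct [0.0287 0.0409 0.0453 0.0466 0.0481 0.0482] mean [0.4427 0.0011] bbox ctr [ 0.4417 -0.0004] [0.056  0.0591]
B [ 0.4281 -0.1023] 77 z pct [0.0281 0.0431 0.0443 0.0451 0.0471 0.0485] mean [ 0.431  -0.1022] bbox ctr [ 0.4324 -0.1022] [0.0702 0.0557]
C [ 0.3763 -0.2753] 97 z pct [0.0346 0.0476 0.0499 0.0518 0.0536 0.0557] mean [ 0.3773 -0.2726] bbox ctr [ 0.3778 -0.2685] [0.0583 0.0668]
G [ 0.3765 -0.4863] 123 z pct [0.0269 0.0399 0.0436 0.0467 0.0492 0.0511] mean [ 0.3766 -0.485 ] bbox ctr [ 0.3766 -0.4834] [0.0555 0.0599]
lid [ 0.4664 -0.2169] 130 z pct [0.0157 0.0212 0.0365 0.039  0.042  0.044 ] mean [ 0.4656 -0.2161] bbox ctr [ 0.4653 -0.2162] [0.0592 0.0598]
shk [0.4556 0.2624] 526 z pct [0.0395 0.0458 0.0484 0.0507 0.0531 0.0583] mean [0.4554 0.2614] bbox ctr [0.4557 0.2621] [0.0845 0.0882]
cru [ 0.5573 -0.2486] 82 z pct [0.027  0.0333 0.0372 0.0396 0.0414 0.0448] mean [ 0.5605 -0.25
[... 1058 characters left out ...]

lid [ 0.4664 -0.2169] 166 z pct [0.0142 0.0337 0.0386 0.0399 0.0411 0.0423] mean [ 0.4675 -0.2211] bbox ctr [ 0.468  -0.2211] [0.0584 0.0531]
shk [0.4556 0.2624] 338 z pct [0.0398 0.0457 0.0479 0.0503 0.0514 0.0527] mean [0.4547 0.2551] bbox ctr [0.4557 0.2579] [0.0882 0.0789]
cru [ 0.5573 -0.2486] 177 z pct [0.0264 0.0318 0.0345 0.0358 0.0365 0.0384] mean [ 0.561  -0.2448] bbox ctr [ 0.56   -0.2482] [0.0433 0.0448]
stop [ 0.5187 -0.1301] 72 z pct [0.0227 0.0252 0.0259 0.0264 0.0271 0.0285] mean [ 0.52   -0.1329] bbox ctr [ 0.5201 -0.1298] [0.0255 0.0283]
timer [0.5221 0.0336] 231 z pct [0.0166 0.0184 0.0194 0.0202 0.0209 0.0232] mean [0.526  0.0357] bbox ctr [0.5263 0.0362] [0.0668 0.0672]
```

Run:
```python
from h import *
np.set_printoptions(precision=4,suppress=True)
s=bot.read_state(); R=cv2.Rodrigues(s['tcp_rot'])[0]; print("tool axes (cols x,y,z)\n",R)
for n,(u,v,w) in dict(top=(174,222,26),side=(267,174,30)).items():
    im=cv2.imread(f"pics/{n}0.png")[v-w:v+w,u-w:u+w]
    cv2.imwrite(f"pics/cup_{n}.png",cv2.resize(im,(480,480),interpolation=cv2.INTER_NEAREST))
a=cv2.imread("pics/cup_top.png");b=cv2.imread("pics/cup_side.png");cv2.imwrite("pics/cup2.png",np.hstack([a,b])[:,:])
z=np.load("pics/top0.npz");P=cloud("top",z['d'])
m=(P[...,2]>0.1)&(P[...,2]<0.45)&(P[...,0]>0.4)&(P[...,1]>-0.2)&(P[...,1]<0.5)&(P[...,0]<.8)
for y in np.arange(-.1,.5,.05):
    k=m&(abs(P[...,1]-y)<.025); q=P[k]
    if len(q): i=q[:,0].argsort()[:5]; print(round(y,2),np.median(q[i],0))
# pegs
m=(P[...,2]>0.055)&(P[...,2]<0.15)&(abs(P[...,0]-.456)<.09)&(abs(P[...,1]-.262)<.09); print(P[m])
z=np.load("pics/side0.npz");P=cloud("side",z['d'])
m=(P[...,2]>0.055)&(P[...,2]<0.15)&(abs(P[...,0]-.456)<.09)&(abs(P[...,1]-.262)<.09); print(P[m])
```

```text
tool axes (cols x,y,z)
 [[-0.0008  0.3239  0.9461]
 [-0.0019  0.9461 -0.3239]
 [-1.     -0.0021 -0.0001]]
-0.1 [ 0.5722 -0.0766  0.2066]
-0.05 [ 0.5632 -0.0638  0.1982]
0.0 [ 0.5704 -0.02    0.2026]
0.05 [0.5795 0.0313 0.1908]
0.1 [0.5882 0.0797 0.2009]
0.15 [0.5973 0.129  0.1979]
0.2 [0.6038 0.1798 0.1755]
0.25 [0.6317 0.2422 0.1019]
0.3 [0.6189 0.3135 0.3042]
0.35 [0.6107 0.3356 0.2977]
0.4 [0.6271 0.3773 0.1108]
0.45 [0.6032 0.4726 0.3112]
[[0.454  0.2294 0.0564]
 [0.4404 0.2329 0.055 ]
 [0.4368 0.2868 0.0583]
 [0.43   0.2803 0.0567]
 [0.4232 0.2664 0.0572]]
[]
```

View pics/cup2.png

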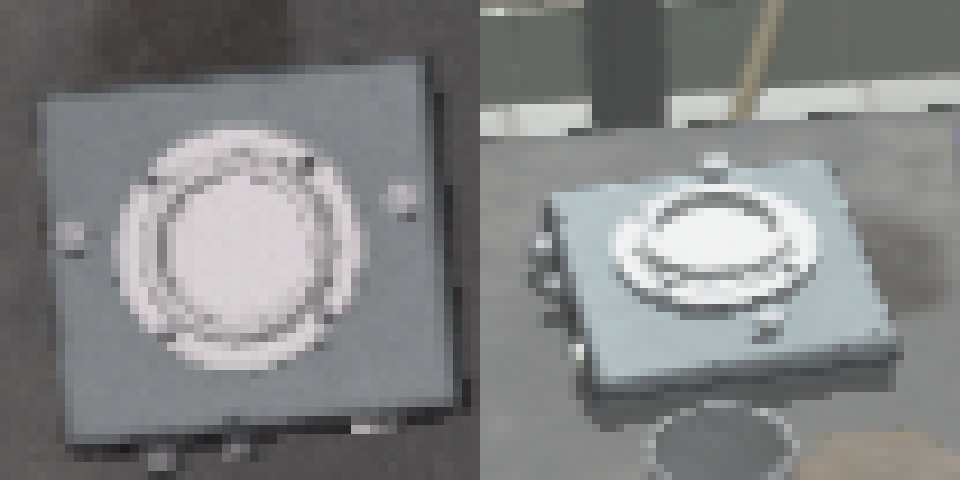

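Run:
```python
from h import *
np.set_printoptions(precision=4,suppress=True)
def fit(n,box,thr,z,pct=None):
    im=cv2.imread(f"pics/{n}0.png"); u0,v0,u1,v1=box
    g=cv2.cvtColor(im[v0:v1,u0:u1],cv2.COLOR_BGR2GRAY); g=cv2.resize(g,None,fx=8,fy=8,interpolation=cv2.INTER_CUBIC)
    m=(g>thr).astype(np.uint8); m=cv2.morphologyEx(m,cv2.MORPH_CLOSE,np.ones((25,25),np.uint8)); m=cv2.morphologyEx(m,cv2.MORPH_OPEN,np.ones((25,25),np.uint8))
    c=max(cv2.findContours(m,0,1)[0],key=cv2.contourArea); c=cv2.convexHull(c)[:,0].astype(float)
    uv=(c+.5)/8-.5+[u0,v0]
    X=np.array([ray(n,a,b,z)[:2] for a,b in uv])
    A=np.c_[2*X,np.ones(len(X))]; s=np.linalg.lstsq(A,(X**2).sum(1),rcond=None)[0]; r=np.sqrt(s[2]+s[:2]@s[:2])
    print(n,box,'ctr',s[:2],'r',r,'rms',np.std(np.hypot(*(X-s[:2]).T)))
for t in(165,180,195):
  fit("top",(155,203,193,242),t,.038); fit("side",(245,160,293,196),t+15,.038)
# heater corner lines etc skip; lid plate
for t in(150,180): fit("top",(298,205,328,234),t,.011); fit("side",(270,266,301,292),t,.011)
# pan bright floor
for t in (150,180): fit("top",(238,215,262,240),t,.004)
# edges of rings via gradient in zoom
ims=[]
for n,(u,v) in dict(pan=(250,227),A=(222,226),B=(279,230),C=(329,245)).items():
    im=cv2.imread("pics/top0.png")[v-14:v+14,u-14:u+14]; ims.append(cv2.resize(im,(200,200),interpolation=cv2.INTER_NEAREST))
r1=np.hstack(ims); ims=[]
for n,X in dict(pan=(.442,0),A=(.443,.092),B=(.43,-.102),C=(.379,-.27)).items():
    u,v=proj("side",[X[0],X[1],.02])[0].astype(int)
    im=cv2.imread("pics/side0.png")[v-16:v+16,u-16:u+16]; ims.append(cv2.resize(im,(200,200),interpolation=cv2.INTER_NEAREST)); print(n,u,v)
cv2.imwrite("pics/rings.png",np.vstack([r1,np.hstack(ims)]))
```

```text
top (155, 203, 193, 242) ctr [0.454  0.2629] r 0.04575123130260428 rms 0.0004050805167277966
side (245, 160, 293, 196) ctr [0.4533 0.2501] r 0.08195557724998848 rms 0.008497173258104309
top (155, 203, 193, 242) ctr [0.4539 0.263 ] r 0.044894945329227366 rms 0.0003793947004276142
side (245, 160, 293, 196) ctr [0.4577 0.2668] r 0.05157851732616556 rms 0.006256005987221279
top (155, 203, 193, 242) ctr [0.4539 0.2629] r 0.04379864730125471 rms 0.0004909478480575153
side (245, 160, 293, 196) ctr [0.4563 0.2672] r 0.04709796677932914 rms 0.0018550079100543302
top (298, 205, 328, 234) ctr [ 0.4665 -0.2177] r 0.029473697872811223 rms 0.0003773974623856083
side (270, 266, 301, 292) ctr [ 0.4681 -0.2156] r 0.03270664960417438 rms 0.0011024230962736726
top (298, 205, 328, 234) ctr [ 0.4664 -0.2184] r 0.027233262801529448 rms 0.0007884316396531003
side (270, 266, 301, 292) ctr [ 0.4678 -0.2158] r 0.03062207576708003 rms 0.0006675930210764329
top (238, 215, 262, 240) ctr [ 0.442  -0.0009] r 0.025215186324162996 rms 0.0003726656475246529
top (238, 215, 262, 240) ctr [ 0.4425 -0.0009] r 0.02315056731857177 rms 0.000523895961169613
pan 268 226
A 266 208
B 267 249
C 254 294
```

View pics/rings.png

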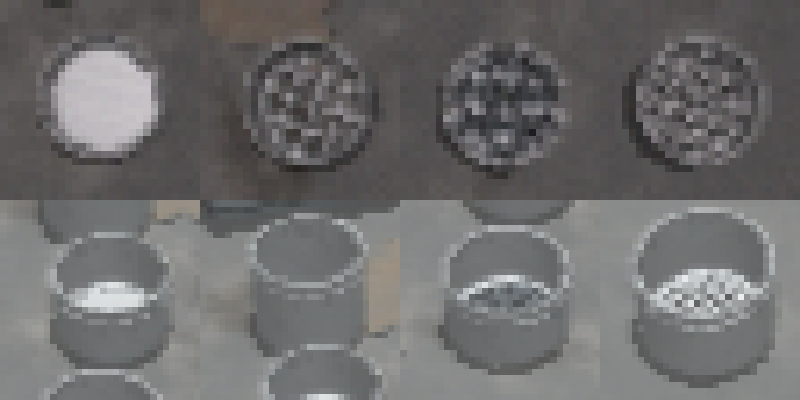

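```bash
cat >> h.py <<'E'
def plan(xyz,jaw,s=None):
    """dp (cm) and rotation to bring the measured TCP to xyz, tool straight down, jaws along world angle jaw (deg)"""
    s=s or bot.read_state(); R=cv2.Rodrigues(np.array(s['tcp_rot']))[0]
    j=np.radians(jaw); y=np.array([np.cos(j),np.sin(j),0]); x=np.array([0,0,-1.]); T=np.c_[x,y,np.cross(x,y)]
    rv=cv2.Rodrigues(R.T@T)[0].ravel(); dp=R.T@(np.array(xyz)-s['tool_pos'])*100
    print('t %.2f at'%s['time'],np.round(s['tool_pos']*1000,1),'jaw %.1f'%np.degrees(np.arctan2(R[1,1],R[0,1])),'tilt %.2fdeg'%np.degrees(np.arccos(-R[2,0])),'F',np.round(s['wrist_force'],1),'w %.1fmm'%(s['width']*85.4))
    print('dp',np.round(dp,2).tolist(),'rot',np.round(rv,3).tolist())
E
python3 -c "
from h import *
plan((.4422,-.001,.2),-25)"
```

```text
t 0.10 at [218.4 638.  244. ] jaw 71.1 tilt 0.12deg F [-0.6 -0.2 -0.2] w 85.5mm
dp [4.51, -53.2, 41.87] rot [1.677, 0.002, 0.002]
```

```bash
python3 -m creep '[{"grip":8.5,"dp":[4.5,-53.2,41.9],"rotation":[1.677,0,0]},{"grip":8.5,"dp":[4.5,-53.2,41.9],"rotation":[1.677,0,0]},{"grip":8.5,"dp":[4.5,-53.2,41.9],"rotation":[1.677,0,0]},{"grip":8.5,"dp":[4.5,-53.2,41.9],"rotation":[1.677,0,0]},{"grip":8.5,"dp":[4.5,-53.2,41.9],"rotation":[1.677,0,0]}]' 40; python3 -c "
from h import *
plan((.4422,-.001,.2),-25)"
```

```text
time: 0.52
tool_pos: [0.2873, 0.4404, 0.2306]
tcp_rot: [0.748, 1.438, -0.75]
wrist_force: [1.6, -0.4, -0.1]
width: 0.998
t 0.52 at [287.3 440.4 230.6] jaw 35.0 tilt 0.06deg F [ 1.6 -0.4 -0.1] w 85.2mm
dp [3.1, -12.62, 45.04] rot [1.047, 0.001, 0.001]
```

```bash
python3 -m creep '[{"grip":8.5,"dp":[3.1,-12.6,45.0],"rotation":[1.047,0,0]},{"grip":8.5,"dp":[3.1,-12.6,45.0],"rotation":[1.047,0,0]},{"grip":8.5,"dp":[3.1,-12.6,45.0],"rotation":[1.047,0,0]},{"grip":8.5,"dp":[3.1,-12.6,45.0],"rotation":[1.047,0,0]},{"grip":8.5,"dp":[3.1,-12.6,45.0],"rotation":[1.047,0,0]}]' 40; python3 -c "
from h import *
plan((.4422,-.001,.16),-25)"
```

```text
time: 0.93
tool_pos: [0.3571, 0.2447, 0.2172]
tcp_rot: [1.22, 1.202, -1.22]
wrist_force: [1.0, 0.2, -0.2]
width: 0.994
t 0.93 at [357.1 244.7 217.2] jaw -0.8 tilt 0.01deg F [ 1.   0.2 -0.2] w 84.9mm
dp [5.73, 8.87, 24.44] rot [0.422, 0.0, 0.0]
```

```bash
python3 -m creep '[{"grip":8.5,"dp":[5.7,8.9,24.4],"rotation":[0.422,0,0]},{"grip":8.5,"dp":[5.7,8.9,24.4],"rotation":[0.422,0,0]},{"grip":8.5,"dp":[5.7,8.9,24.4],"rotation":[0.422,0,0]},{"grip":8.5,"dp":[5.7,8.9,24.4],"rotation":[0.422,0,0]},{"grip":8.5,"dp":[5.7,8.9,24.4],"rotation":[0.422,0,0]}]' 40; python3 -c "
from h import *
plan((.4422,-.001,.1),-25)"
```

```text
time: 1.35
tool_pos: [0.4252, 0.0529, 0.1726]
tcp_rot: [1.521, 0.972, -1.52]
wrist_force: [1.3, 1.0, 0.3]
width: 0.999
t 1.35 at [425.2  52.9 172.6] jaw -24.8 tilt 0.02deg F [1.3 1.  0.3] w 85.3mm
dp [7.26, 3.8, 4.18] rot [0.003, -0.0, -0.0]
```

```bash
python3 -m creep '[{"grip":8.5,"dp":[7.3,3.8,4.2]},{"grip":8.5,"dp":[7.3,3.8,4.2]},{"grip":8.5,"dp":[7.3,3.8,4.2]},{"grip":8.5,"dp":[7.3,3.8,4.2]}]' 40; python3 -c "
from h import *
snap('1','side'); a=cv2.imread('pics/side1.png')[140:340,200:400]; cv2.imwrite('pics/side1c.png',cv2.resize(a,(600,600)))
plan((.4422,-.001,.025),-25)"
```

```text
t 1.40 at [426.5  46.4 171. ] jaw -24.9 tilt 0.32deg F [ 0.7 -4.7 -1. ] w 84.5mm
dp [14.63, 3.39, 3.56] rot [0.001, 0.005, -0.002]validation failed for argument at $[0]...
```

View pics/side1c.png

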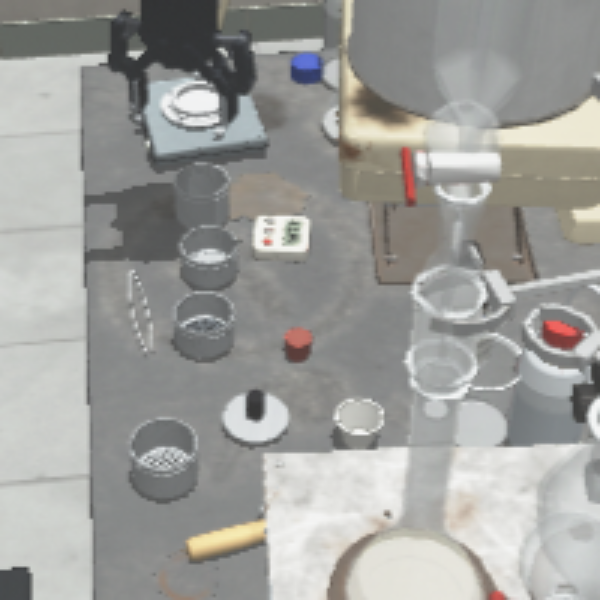

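```bash
python3 -m creep '[{"grip":8.5,"dp":[7.1,3.4,3.6],"rotation":[0,0,0]},{"grip":8.5,"dp":[7.1,3.4,3.6],"rotation":[0,0,0]},{"grip":8.5,"dp":[7.1,3.4,3.6],"rotation":[0,0,0]},{"grip":8.5,"dp":[7.1,3.4,3.6],"rotation":[0,0,0]},{"grip":8.5,"dp":[7.1,3.4,3.6],"rotation":[0,0,0]}]' 40; python3 -c "
from h import *
snap('2','side'); a=cv2.imread('pics/side2.png')[140:340,200:400]; cv2.imwrite('pics/side2c.png',cv2.resize(a,(600,600)))
plan((.4422,-.001,.025),-25)"
```

```text
time: 1.82
tool_pos: [0.4409, 0.0083, 0.102]
tcp_rot: [1.519, 0.974, -1.521]
wrist_force: [0.4, -0.5, 0.2]
width: 0.994
t 1.87 at [441.8   8.6 103. ] jaw -24.7 tilt 0.07deg F [0.1 0.9 0.4] w 85.0mm
dp [7.8, 0.43, 0.87] rot [0.006, -0.001, -0.001]
```

View pics/side2c.png

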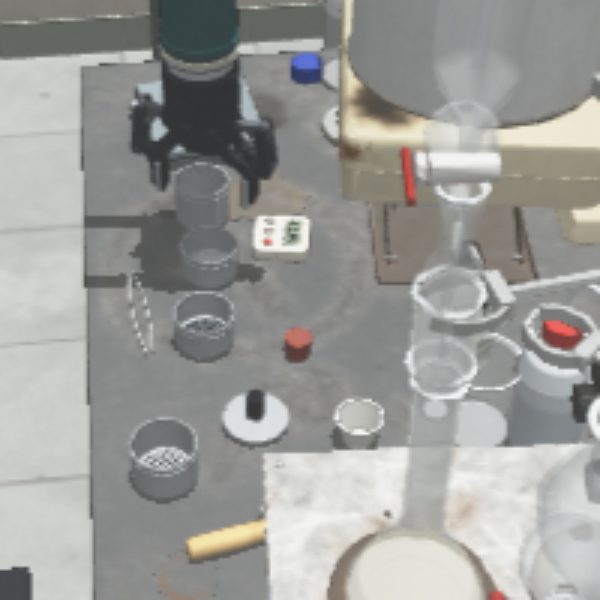

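```bash
python3 -m creep '[{"grip":8.5,"dp":[0,0.4,0.9],"rotation":[0,0,0]},{"grip":8.5,"dp":[4.0,0.4,0.9],"rotation":[0,0,0]},{"grip":8.5,"dp":[7.8,0.4,0.9],"rotation":[0,0,0]},{"grip":8.5,"dp":[7.8,0.4,0.9],"rotation":[0,0,0]},{"grip":8.5,"dp":[7.8,0.4,0.9],"rotation":[0,0,0]}]' 40; python3 -c "
from h import *
snap('3','side'); a=cv2.imread('pics/side3.png')[170:290,210:330]; cv2.imwrite('pics/side3c.png',cv2.resize(a,(600,600)))
plan((.4422,-.001,.025),-25)"
```

```text
time: 2.28
tool_pos: [0.4393, -0.0014, 0.0234]
tcp_rot: [1.516, 0.977, -1.522]
wrist_force: [0.7, -0.9, -0.3]
width: 0.995
t 2.33 at [441.4  -1.6  25.2] jaw -24.6 tilt 0.01deg F [ 0.5 -1.   0.1] w 84.8mm
dp [0.02, 0.05, -0.09] rot [0.006, -0.0, -0.0]
```

View pics/side3c.png

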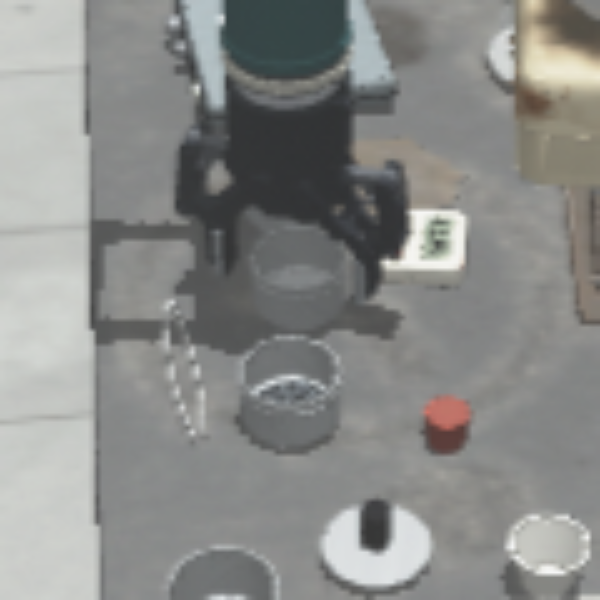

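```bash
python3 -m creep '[{"grip":5.5,"dp":[0,0,0],"rotation":[0,0,0]},{"grip":5.5,"dp":[0,0,0],"rotation":[0,0,0]},{"grip":5.5,"dp":[0,0,0],"rotation":[0,0,0]},{"grip":5.5,"dp":[0,0,0],"rotation":[0,0,0]},{"grip":5.5,"dp":[0,0,0],"rotation":[0,0,0]}]' 30
cat >> h.py <<'E'
def avg(n=12,cam="top"):
    L=[]
    for i in range(n):
        bot.read_camera(cam); L.append(bot.read_state())
    s=dict(L[-1])
    for k in('tool_pos','tcp_rot','wrist_force','torque','width','q'): s[k]=np.mean([l[k] for l in L],0)
    print('std',np.round(np.std([l['tool_pos'] for l in L],0)*1000,2))
    return s
E
python3 -c "
from h import *
plan((.4422,-.001,.025),-25,avg())"
```

```text
time: 2.75
tool_pos: [0.4434, -0.0018, 0.027]
tcp_rot: [1.522, 0.971, -1.515]
wrist_force: [-1.2, -0.0, 7.5]
width: 0.702
std [0.02 0.01 0.01]
t 3.35 at [443.4  -1.8  27. ] jaw -24.7 tilt 0.28deg F [-2.1  0.9  7.8] w 60.0mm
dp [0.2, -0.15, -0.02] rot [0.006, -0.002, -0.004]
```

```bash
python3 -m creep '[{"grip":7.4,"dp":[0,0,0],"rotation":[0,0,0]},{"grip":7.4,"dp":[0,0,0],"rotation":[0,0,0]},{"grip":7.4,"dp":[0,0,0],"rotation":[0,0,0]},{"grip":7.4,"dp":[0,0,0],"rotation":[0,0,0]}]' 30;python3 -c "
from h import *
plan((.4422,-.001,.025),-95,avg(6))"
python3 -m creep '[{"grip":7.4,"dp":[0,0,0],"rotation":[1.22,0,0]},{"grip":7.4,"dp":[0,0,0],"rotation":[1.22,0,0]},{"grip":7.4,"dp":[0,0,0],"rotation":[1.22,0,0]},{"grip":7.4,"dp":[0,0,0],"rotation":[1.22,0,0]},{"grip":7.4,"dp":[0,0,0],"rotation":[1.22,0,0]}]' 30;python3 -c "
from h import *
plan((.4422,-.001,.025),-95)"
```

```text
time: 3.68
tool_pos: [0.4413, -0.0019, 0.0244]
tcp_rot: [1.52, 0.973, -1.518]
wrist_force: [0.1, -0.5, -0.6]
width: 0.866
std [0.1  0.01 0.14]
t 3.98 at [441.   -1.9  24. ] jaw -24.7 tilt 0.01deg F [0.1 0.1 0.2] w 74.1mm
dp [-0.1, 0.08, -0.13] rot [1.227, 0.0, 0.0]
time: 4.4
tool_pos: [0.441, -0.0019, 0.0239]
tcp_rot: [1.936, 0.503, -1.936]
wrist_force: [0.1, -0.1, 0.2]
width: 0.866
t 4.40 at [441.   -1.9  23.9] jaw -60.9 tilt 0.02deg F [ 0.1 -0.1  0.2] w 74.0mm
dp [-0.11, -0.01, -0.15] rot [0.596, 0.0, 0.0]
```

```bash
python3 -m creep '[{"grip":7.4,"dp":[0,0,0],"rotation":[0.6,0,0]},{"grip":7.4,"dp":[0,0,0],"rotation":[0.6,0,0]},{"grip":7.4,"dp":[0,0,0],"rotation":[0.6,0,0]},{"grip":7.4,"dp":[0,0,0],"rotation":[0.6,0,0]},{"grip":7.4,"dp":[0,0,0],"rotation":[0.6,0,0]}]' 30
python3 -m creep '[{"grip":5.5,"dp":[0,0,0],"rotation":[0,0,0]},{"grip":5.5,"dp":[0,0,0],"rotation":[0,0,0]},{"grip":5.5,"dp":[0,0,0],"rotation":[0,0,0]},{"grip":5.5,"dp":[0,0,0],"rotation":[0,0,0]},{"grip":5.5,"dp":[0,0,0],"rotation":[0,0,0]}]' 30;python3 -c "
from h import *
plan((.4422,-.001,.025),-95,avg(4))"
python3 -m creep '[{"grip":7.4,"dp":[0,0,0],"rotation":[0,0,0]},{"grip":7.4,"dp":[0,0,0],"rotation":[0,0,0]},{"grip":7.4,"dp":[0,0,0],"rotation":[0,0,0]},{"grip":7.4,"dp":[0,0,0],"rotation":[0,0,0]}]' 30;python3 -c "
from h import *
plan((.4422,-.001,.025),-25,avg(4))"
```

```text
time: 4.82
tool_pos: [0.4409, -0.0019, 0.0239]
tcp_rot: [-2.174, 0.099, 2.175]
wrist_force: [-0.6, -0.1, -0.2]
width: 0.864
time: 5.23
tool_pos: [0.4412, -0.0018, 0.0243]
tcp_rot: [-2.179, 0.091, 2.178]
wrist_force: [-2.5, 0.2, 4.9]
width: 0.704
std [0.01 0.   0.01]
t 5.43 at [441.2  -1.8  24.3] jaw -94.8 tilt 0.02deg F [-1.1  0.9  5.4] w 60.0mm
dp [-0.07, -0.09, -0.09] rot [0.003, -0.0, 0.0]
time: 5.77
tool_pos: [0.4408, -0.0019, 0.0237]
tcp_rot: [-2.177, 0.093, 2.179]
wrist_force: [-0.4, -0.3, -0.5]
width: 0.863
std [0.05 0.01 0.05]
t 5.97 at [440.9  -1.9  23.9] jaw -94.9 tilt 0.01deg F [0.  0.1 0.2] w 74.0mm
dp [-0.11, -0.1, -0.12] rot [-1.22, 0.0, 0.0]
```

```bash
python3 -m creep '[{"grip":7.4,"dp":[-4,0,0],"rotation":[0,0,0]},{"grip":7.4,"dp":[-8,0,0],"rotation":[0,0,0]},{"grip":7.4,"dp":[-10,-4,0],"rotation":[-0.12,0,0]},{"grip":7.4,"dp":[-10,-8,0],"rotation":[-0.24,0,0]},{"grip":7.4,"dp":[-10,-12,0],"rotation":[-0.36,0,0]}]' 30
python3 -m creep '[{"grip":7.4,"dp":[0,-8,4],"rotation":[-1.2,0,0]},{"grip":7.4,"dp":[0,-8,4],"rotation":[-1.2,0,0]},{"grip":7.4,"dp":[0,-8,4],"rotation":[-1.2,0,0]},{"grip":7.4,"dp":[0,-8,4],"rotation":[-1.2,0,0]},{"grip":7.4,"dp":[0,-8,4],"rotation":[-1.2,0,0]}]' 30
python3 - <<'E'
from h import *
snap('4','top');snap('4','side')
plan((.4435,-.0018,.1),-10)
a=cv2.imread('pics/top4.png')[150:270,135:415]; cv2.imwrite("pics/top4c.png",cv2.resize(a,None,fx=2.85,fy=2.85,interpolation=cv2.INTER_CUBIC))
E
```

```text
time: 6.38
tool_pos: [0.4535, 0.1188, 0.1269]
tcp_rot: [2.079, 0.29, -2.066]
wrist_force: [0.8, -1.1, -0.6]
width: 0.867
time: 6.8
tool_pos: [0.3901, 0.1848, 0.1239]
tcp_rot: [1.678, 0.82, -1.678]
wrist_force: [-0.0, -0.3, -0.4]
width: 0.866
t 6.90 at [390.7 184.2 124. ] jaw -38.4 tilt 0.00deg F [0.3 0.1 0.1] w 74.0mm
dp [2.4, 15.68, 11.31] rot [-0.495, -0.0, -0.0]
```

View pics/top4c.png

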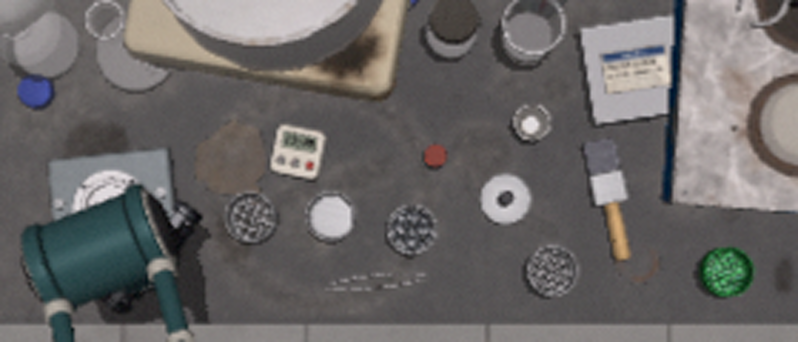

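Run:
```python
from h import *
np.set_printoptions(precision=4,suppress=True)
def fit(tag,n,box,thr,z):
    im=cv2.imread(f"pics/{n}{tag}.png"); u0,v0,u1,v1=box
    g=cv2.cvtColor(im[v0:v1,u0:u1],cv2.COLOR_BGR2GRAY); g=cv2.resize(g,None,fx=8,fy=8,interpolation=cv2.INTER_CUBIC)
    m=(g>thr).astype(np.uint8); m=cv2.morphologyEx(m,cv2.MORPH_OPEN,np.ones((15,15),np.uint8))
    c=max(cv2.findContours(m,0,1)[0],key=cv2.contourArea); c=cv2.convexHull(c)[:,0].astype(float)
    uv=(c+.5)/8-.5+[u0,v0]
    X=np.array([ray(n,a,b,z)[:2] for a,b in uv])
    A=np.c_[2*X,np.ones(len(X))]; s=np.linalg.lstsq(A,(X**2).sum(1),rcond=None)[0]; r=np.sqrt(s[2]+s[:2]@s[:2])
    print(tag,n,'ctr',s[:2],'r',r,'rms',np.std(np.hypot(*(X-s[:2]).T)))
for tag in('0','4'):
  for t in(130,150,170): fit(tag,"top",(238,215,264,240),t,.004)
for tag in('0','4'):
  for n in('top','side'):
    z=np.load(f"pics/{n}{tag}.npz");P=cloud(n,z['d'])
    m=(np.hypot(P[...,0]-.443,P[...,1]+.001)<.04)&(P[...,2]>.025)&(P[...,2]<.06)&(z['d']>0);q=P[m]
    print(tag,n,len(q),'bbox',(q.min(0)+q.max(0))[:2]/2,np.ptp(q,axis=0)[:2],'mean',q.mean(0))
# image shift by phase correlation of pan patch
a=cv2.imread("pics/top0.png",0)[213:241,236:264].astype(np.float32);b=cv2.imread("pics/top4.png",0)[213:241,236:264].astype(np.float32)
print(cv2.phaseCorrelate(a,b,cv2.createHanningWindow((28,28),cv2.CV_32F)))
```

```text
0 top ctr [ 0.4416 -0.0006] r 0.026235357663832545 rms 0.0005073828942134402
0 top ctr [ 0.4419 -0.0008] r 0.025154630075684126 rms 0.0003526647398298103
0 top ctr [ 0.4422 -0.0009] r 0.0240340353549737 rms 0.00045042299012261255
4 top ctr [ 0.4441 -0.004 ] r 0.02693367400523171 rms 0.0005623868586644859
4 top ctr [ 0.4443 -0.0041] r 0.02580921222932018 rms 0.0005841148325989279
4 top ctr [ 0.4444 -0.0043] r 0.024684946062061543 rms 0.0006225007957624446
0 top 45 bbox [ 0.4417 -0.0004] [0.056  0.0591] mean [0.4418 0.0019 0.0392]
0 side 157 bbox [0.4434 0.0009] [0.0581 0.0653] mean [ 0.4441 -0.0006  0.0351]
4 top 45 bbox [ 0.4434 -0.0036] [0.0588 0.0594] mean [ 0.4455 -0.0026  0.0388]
4 side 165 bbox [ 0.4458 -0.0026] [0.0581 0.0677] mean [ 0.4458 -0.0036  0.0342]
((1.1365471449908267, -0.6774363160979231), 1.0477800846099854)
```

```bash
python3 -c "
from h import *
plan((.4449,-.0021,.1),-25)"
python3 -m creep '[{"grip":7.4,"dp":[2.4,17.9,7.3],"rotation":[-0.235,0,0]},{"grip":7.4,"dp":[2.4,17.9,7.3],"rotation":[-0.235,0,0]},{"grip":7.4,"dp":[2.4,17.9,7.3],"rotation":[-0.235,0,0]},{"grip":7.4,"dp":[2.4,17.9,7.3],"rotation":[-0.235,0,0]},{"grip":7.4,"dp":[2.4,17.9,7.3],"rotation":[-0.235,0,0]}]' 30
python3 -c "
from h import *
plan((.4449,-.0021,.1),-25,avg(4))"
```

```text
t 6.90 at [390.7 184.2 124. ] jaw -38.4 tilt 0.00deg F [0.3 0.1 0.1] w 74.0mm
dp [2.4, 15.81, 11.25] rot [-0.233, -0.0, -0.0]
time: 7.32
tool_pos: [0.4866, 0.0134, 0.1]
tcp_rot: [1.526, 0.967, -1.525]
wrist_force: [0.8, 0.7, 0.9]
width: 0.867
std [1.68 2.41 0.1 ]
t 7.52 at [487.9  11.2  99.8] jaw -25.4 tilt 0.10deg F [ 0.7 -1.1  0.2] w 74.0mm
dp [-0.02, -3.31, 3.05] rot [-0.008, 0.001, -0.002]
```

```bash
python3 -m creep '[{"grip":7.4,"dp":[0,-3.4,3.0],"rotation":[0,0,0]},{"grip":7.4,"dp":[0,-3.4,3.0],"rotation":[0,0,0]},{"grip":7.4,"dp":[0,-3.4,3.0],"rotation":[0,0,0]},{"grip":7.4,"dp":[0,-3.4,3.0],"rotation":[0,0,0]},{"grip":7.4,"dp":[0,-3.4,3.0],"rotation":[0,0,0]}]' 30
python3 -c "
from h import *
avg(3)
plan((.4449,-.0021,.027),-25)"
```

```text
time: 7.93
tool_pos: [0.4435, 0.0034, 0.1009]
tcp_rot: [1.524, 0.969, -1.52]
wrist_force: [0.2, -0.6, 1.0]
width: 0.867
std [0.06 0.09 0.1 ]
t 8.08 at [443.6   3.1 100.8] jaw -24.9 tilt 0.10deg F [-0.2 -0.1 -0.1] w 74.2mm
dp [7.38, 0.32, 0.42] rot [0.001, -0.001, -0.002]
```

```bash
python3 -m creep '[{"grip":7.4,"dp":[0,0.32,0.42],"rotation":[0,0,0]},{"grip":7.4,"dp":[4,0.32,0.42],"rotation":[0,0,0]},{"grip":7.4,"dp":[7.4,0.32,0.42],"rotation":[0,0,0]},{"grip":7.4,"dp":[7.4,0.32,0.42],"rotation":[0,0,0]},{"grip":6.4,"dp":[7.4,0.32,0.42],"rotation":[0,0,0]}]' 30
python3 -m creep '[{"grip":6.3,"dp":[0,0,0],"rotation":[0,0,0]},{"grip":6.3,"dp":[0,0,0],"rotation":[0,0,0]},{"grip":5.5,"dp":[0,0,0],"rotation":[0,0,0]},{"grip":5.5,"dp":[0,0,0],"rotation":[0,0,0]},{"grip":5.5,"dp":[0,0,0],"rotation":[0,0,0]}]' 30
python3 -c "
from h import *
plan((.455,.2653,.18),7,avg(3))"
```

```text
time: 8.5
tool_pos: [0.4415, -0.0027, 0.0245]
tcp_rot: [1.519, 0.974, -1.528]
wrist_force: [0.5, 0.5, -0.4]
width: 0.754
time: 8.92
tool_pos: [0.4454, -0.0028, 0.0283]
tcp_rot: [1.525, 0.968, -1.519]
wrist_force: [-0.6, 1.2, 7.0]
width: 0.697
std [0.02 0.   0.01]
t 9.07 at [445.4  -2.7  28.3] jaw -25.0 tilt 0.24deg F [-1.7  0.1  6.3] w 59.8mm
dp [-15.18, -10.39, -24.72] rot [-0.558, -0.0, -0.004]
```

```bash
python3 -m creep '[{"grip":5.5,"dp":[-3,0,0],"rotation":[0,0,0]},{"grip":5.5,"dp":[-7,0,0],"rotation":[0,0,0]},{"grip":5.5,"dp":[-11,0,0],"rotation":[0,0,0]},{"grip":5.5,"dp":[-14,0,0],"rotation":[0,0,0]},{"grip":5.5,"dp":[-14,0,0],"rotation":[0,0,0]}]' 40
python3 -c "
from h import *
plan((.455,.2653,.16),7,avg(3))"
```

```text
time: 9.48
tool_pos: [0.4491, -0.0029, 0.1747]
tcp_rot: [1.532, 0.96, -1.509]
wrist_force: [1.7, 0.1, -1.0]
width: 0.698
std [1.59 0.1  2.04]
t 9.63 at [445.3  -2.7 168.9] jaw -25.0 tilt 0.37deg F [-0.1 -0.2 -2. ] w 59.4mm
dp [0.88, -10.45, -24.7] rot [-0.558, -0.001, -0.006]
```

```bash
python3 -m creep '[{"grip":5.5,"dp":[0.9,-10.5,-24.7],"rotation":[-0.56,0,-0.003]},{"grip":5.5,"dp":[0.9,-10.5,-24.7],"rotation":[-0.56,0,-0.003]},{"grip":5.5,"dp":[0.9,-10.5,-24.7],"rotation":[-0.56,0,-0.003]},{"grip":5.5,"dp":[0.9,-10.5,-24.7],"rotation":[-0.56,0,-0.003]},{"grip":5.5,"dp":[0.9,-10.5,-24.7],"rotation":[-0.56,0,-0.003]}]' 40
python3 -c "
from h import *
avg(3)
plan((.455,.2653,.12),7)"
```

```text
time: 10.05
tool_pos: [0.4485, 0.2065, 0.1565]
tcp_rot: [1.11, 1.272, -1.119]
wrist_force: [0.3, -0.4, -1.0]
width: 0.7
std [0.15 2.5  0.11]
t 10.20 at [448.6 207.6 156.5] jaw 7.4 tilt 0.41deg F [-0.  -0.5 -2.1] w 59.6mm
dp [3.64, 1.4, -5.64] rot [0.007, 0.0, 0.007]
```

```bash
python3 -m creep '[{"grip":5.5,"dp":[3.6,1.4,-5.65],"rotation":[0,0,0.006]},{"grip":5.5,"dp":[3.6,1.4,-5.65],"rotation":[0,0,0.006]},{"grip":5.5,"dp":[3.6,1.4,-5.65],"rotation":[0,0,0.006]},{"grip":5.5,"dp":[3.6,1.4,-5.65],"rotation":[0,0,0.006]},{"grip":5.5,"dp":[3.6,1.4,-5.65],"rotation":[0,0,0.006]}]' 40
python3 -c "
from h import *
avg(4)
plan((.455,.2653,.085),7)"
```

```text
time: 10.62
tool_pos: [0.4565, 0.2616, 0.1218]
tcp_rot: [1.118, 1.264, -1.118]
wrist_force: [0.1, 0.8, -1.2]
width: 0.695
std [0.29 0.23 0.41]
t 10.82 at [457.8 262.3 123.6] jaw 7.0 tilt 0.23deg F [-0.2  0.8 -1.3] w 59.6mm
dp [3.86, -0.26, -0.33] rot [0.0, -0.001, -0.004]
```

```bash
python3 -m creep '[{"grip":5.5,"dp":[1.5,-0.26,-0.33],"rotation":[0,0,0]},{"grip":5.5,"dp":[3.2,-0.26,-0.33],"rotation":[0,0,0]},{"grip":5.5,"dp":[3.8,-0.26,-0.33],"rotation":[0,0,-0.003]},{"grip":5.5,"dp":[3.8,-0.26,-0.33],"rotation":[0,0,-0.003]},{"grip":5.5,"dp":[3.8,-0.26,-0.33],"rotation":[0,0,-0.003]}]' 40
python3 -c "
from h import *
avg(6)
plan((.455,.2653,.075),7)
snap('5','side'); a=cv2.imread('pics/side5.png')[110:210,220:320]; cv2.imwrite('pics/side5c.png',cv2.resize(a,(600,600)))
"
```

```text
time: 11.23
tool_pos: [0.4546, 0.2659, 0.0852]
tcp_rot: [1.118, 1.266, -1.118]
wrist_force: [0.3, 0.6, -0.7]
width: 0.699
std [0.12 0.14 0.15]
t 11.53 at [455.1 266.6  85.9] jaw 7.1 tilt 0.12deg F [ 0.6 -0.2 -0.8] w 59.6mm
dp [1.09, -0.03, 0.13] rot [0.002, -0.001, -0.002]
```

View pics/side5c.png

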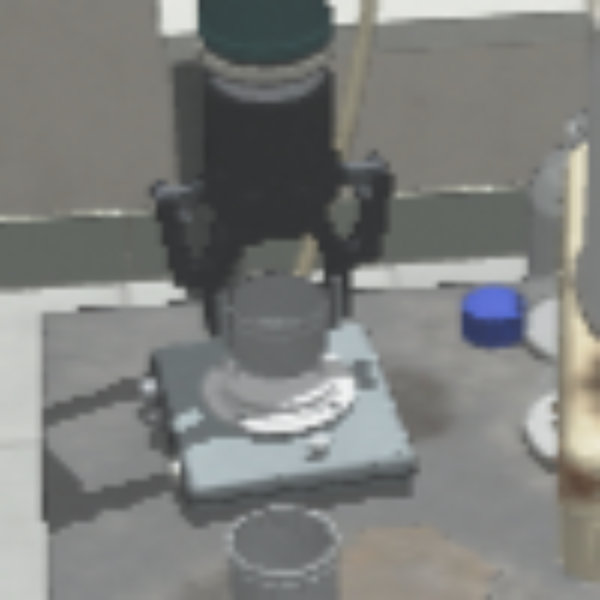

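```bash
python3 -m creep '[{"grip":5.5,"dp":[0.5,0,0.1],"rotation":[0,0,0]},{"grip":5.5,"dp":[0.9,0,0.1],"rotation":[0,0,0]},{"grip":5.5,"dp":[1.2,0,0.1],"rotation":[0,0,0]},{"grip":5.5,"dp":[1.4,0,0.1],"rotation":[0,0,0]},{"grip":5.5,"dp":[1.4,0,0.1],"rotation":[0,0,0]}]' 40
python3 -c "
from h import *
avg(4)
plan((.455,.2653,.069),7)
"
```

```text
time: 12.0
tool_pos: [0.4539, 0.265, 0.07]
tcp_rot: [1.117, 1.267, -1.118]
wrist_force: [0.0, -0.9, -1.7]
width: 0.698
std [0.22 0.1  0.27]
t 12.20 at [454.7 265.4  71.1] jaw 7.1 tilt 0.05deg F [ 0.  -0.1  0.2] w 59.6mm
dp [0.21, 0.02, 0.01] rot [0.002, -0.001, -0.0]
```

```bash
python3 -m creep '[{"grip":5.5,"dp":[0.2,0,0],"rotation":[0,0,0]},{"grip":5.5,"dp":[0.4,0,0],"rotation":[0,0,0]},{"grip":5.5,"dp":[0.5,0,0],"rotation":[0,0,0]},{"grip":5.5,"dp":[0.5,0,0],"rotation":[0,0,0]}]' 40
python3 -c "
from h import *
avg(4)
plan((.455,.2653,.069),7)
"
```

```text
time: 12.53
tool_pos: [0.4553, 0.2657, 0.0694]
tcp_rot: [1.118, 1.266, -1.116]
wrist_force: [-8.4, -4.9, 21.1]
width: 0.695
std [0.01 0.01 0.01]
t 12.73 at [455.2 265.7  69.3] jaw 7.1 tilt 0.09deg F [-9.  -5.4 19.4] w 59.9mm
dp [0.03, -0.03, 0.03] rot [0.002, -0.001, -0.001]
```

```bash
python3 -m creep '[{"grip":5.5,"dp":[-0.25,0,0],"rotation":[0,0,0]},{"grip":7.4,"dp":[-0.25,0,0],"rotation":[0,0,0]},{"grip":7.4,"dp":[-0.25,0,0],"rotation":[0,0,0]},{"grip":7.4,"dp":[-0.25,0,0],"rotation":[0,0,0]},{"grip":7.4,"dp":[-0.25,0,0],"rotation":[0,0,0]}]' 40
python3 -c "
from h import *
avg(4)
plan((.455,.2653,.2),7)
"
python3 -m creep '[{"grip":7.4,"dp":[-3,0,0],"rotation":[0,0,0]},{"grip":7.4,"dp":[-7,0,0],"rotation":[0,0,0]},{"grip":7.4,"dp":[-11,0,0],"rotation":[0,0,0]},{"grip":7.4,"dp":[-11,0,0],"rotation":[0,0,0]}]' 40
python3 -c "
from h import *
plan((.431,-.100,.18),-5,avg(2))
snap('6','side'); a=cv2.imread('pics/side6.png')[110:230,210:330]; cv2.imwrite('pics/side6c.png',cv2.resize(a,(600,600)))
"
```

```text
time: 13.15
tool_pos: [0.4545, 0.2652, 0.0681]
tcp_rot: [1.118, 1.266, -1.117]
wrist_force: [-0.4, 0.1, -0.1]
width: 0.866
std [0.02 0.01 0.04]
t 13.35 at [454.5 265.2  68.2] jaw 7.1 tilt 0.04deg F [-0.   0.7 -0.5] w 74.3mm
dp [-13.18, 0.05, -0.01] rot [0.002, -0.001, 0.0]
time: 13.68
tool_pos: [0.4597, 0.2679, 0.1875]
tcp_rot: [1.129, 1.26, -1.104]
wrist_force: [1.1, 1.1, 1.4]
width: 0.864
std [0.95 0.49 1.48]
t 13.78 at [457.4 266.7 182.8] jaw 7.1 tilt 0.51deg F [-0.1  0.5 -0.3] w 74.2mm
dp [0.08, -7.15, 36.06] rot [0.211, -0.005, -0.008]
```

View pics/side6c.png

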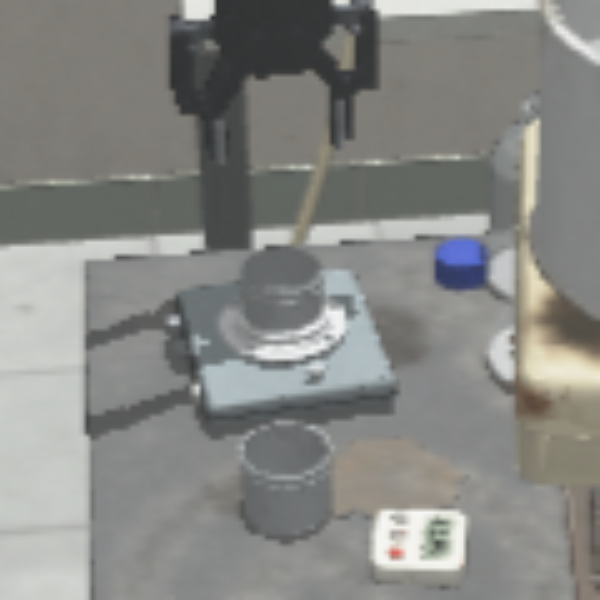

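Run:
```python
from h import *
np.set_printoptions(precision=4,suppress=True)
def ring(n,tag,X0,z,lo=7):
    im=cv2.imread(f"pics/{n}{tag}.png"); g=cv2.cvtColor(im,cv2.COLOR_BGR2GRAY).astype(np.float32)
    # radial search: brightest rim sample along rays on plane z near r=28.9mm; refine centre
    c=np.array(X0,float)
    for it in range(6):
        pts=[]
        for a in np.arange(0,2*np.pi,np.pi/36):
            rr=np.arange(.024,.0345,.0003); W=np.c_[c[0]+rr*np.cos(a),c[1]+rr*np.sin(a),np.full(len(rr),z)]
            uv=proj(n,W).astype(np.float32); v=cv2.remap(g,uv[:,0],uv[:,1],cv2.INTER_CUBIC).ravel()
            gr=np.gradient(v); i=gr.argmin()   # bright rim -> dark outside
            if gr[i]<-0.5: pts.append(c+rr[i]*np.array([np.cos(a),np.sin(a)]))
        X=np.array(pts); w=np.ones(len(X))
        for _ in range(5):
            A=np.c_[2*X,np.ones(len(X))]; s=np.linalg.lstsq(A*w[:,None],(X**2).sum(1)*w,rcond=None)[0]; r=np.sqrt(s[2]+s[:2]@s[:2])
            e=np.hypot(*(X-s[:2]).T)-r; w=1/(1+(e/.0008)**2)
        c=s[:2]
    return c,r,np.sqrt(np.mean((e*w)**2)),len(X)
for tag in('0','4'):
    for k,X0,z in(('pan',(.443,-.002),.041),('fine',(.430,-.102),.041),('med',(.378,-.27),.047),('coarse',(.443,.092),.055)):
        for n in('top','side'):
            c,r,e,m=ring(n,tag,X0,z); print(tag,k,n,c,'r %.4f e %.4f'%(r,e),m)
```

```text
0 pan top [ 0.4389 -0.0021] r 0.0256 e 0.0003 72
0 pan side [0.4439 0.0034] r 0.0315 e 0.0003 70
0 fine top [ 0.4283 -0.1029] r 0.0309 e 0.0003 69
0 fine side [ 0.4298 -0.0994] r 0.0312 e 0.0003 72
0 med top [ 0.3783 -0.2716] r 0.0308 e 0.0003 72
0 med side [ 0.3793 -0.2686] r 0.0310 e 0.0003 71Traceback (most recent call last):
  File "<stdin>", line 23, in <module>
  File "<stdin>", line 11, in ring
  File "h.py", line 13, in proj
    c,R,t=cal(n); q=np.atleast_2d(P)@R.T+t; return np.c_[q[:,0]/q[:,2]*c['fx']+c['cx'],q[:,1]/q[:,2]*c['fy']+c['cy']]
          ~~~^^^
  File "h.py", line 4, in cal
    c=bot.get_calibration(n); R=cv2.Rodrigues(np.array(c['rvec']))[0]; t=np.array(c['tvec']); return c,R,t
ValueError: time passes only in moves, steps and waits
```

```bash
sed -i 's/^def cal(n):/_C={}\ndef cal(n):\n    if n not in _C: _C[n]=_cal(n)\n    return _C[n]\ndef _cal(n):/' h.py
cat >> h.py <<'E'
def ring(n,tag,X0,z):
    """rim centre: outer edge of the bright rim, searched along radii in the plane z, circle fitted"""
    im=cv2.imread(f"pics/{n}{tag}.png"); g=cv2.cvtColor(im,cv2.COLOR_BGR2GRAY).astype(np.float32)
    c=np.array(X0,float)
    for it in range(6):
        pts=[]
        for a in np.arange(0,2*np.pi,np.pi/36):
            rr=np.arange(.0265,.0345,.0003); W=np.c_[c[0]+rr*np.cos(a),c[1]+rr*np.sin(a),np.full(len(rr),z)]
            uv=proj(n,W).astype(np.float32); v=cv2.remap(g,uv[:,0],uv[:,1],cv2.INTER_CUBIC).ravel()
            gr=np.gradient(v); i=gr.argmin()
            if gr[i]<-0.5: pts.append(c+rr[i]*np.array([np.cos(a),np.sin(a)]))
        X=np.array(pts); w=np.ones(len(X))
        for _ in range(5):
            A=np.c_[2*X,np.ones(len(X))]; s=np.linalg.lstsq(A*w[:,None],(X**2).sum(1)*w,rcond=None)[0]; r=np.sqrt(s[2]+s[:2]@s[:2])
            e=np.hypot(*(X-s[:2]).T)-r; w=1/(1+(e/.0008)**2)
        c=s[:2]
    return c,r,np.sqrt(np.mean((e*w)**2)),len(X)
E
python3 - <<'E'
from h import *
np.set_printoptions(precision=4,suppress=True)
for tag in('0','4'):
    for k,X0,z in(('pan',(.444,-.002),.041),('fine',(.430,-.102),.041),('med',(.378,-.27),.047),('coarse',(.443,.092),.055)):
        for n in('top','side'):
            c,r,e,m=ring(n,tag,X0,z); print(tag,k,n,c,'r %.4f e %.4f'%(r,e),m)
for n in ('side','top'): print('seated pan',ring(n,'6',(.455,.265),.082))
E
```

```text
0 pan top [0.4438 0.0003] r 0.0307 e 0.0003 71
0 pan side [0.4439 0.0033] r 0.0315 e 0.0003 70
0 fine top [ 0.4284 -0.1028] r 0.0309 e 0.0003 67
0 fine side [ 0.43  -0.099] r 0.0312 e 0.0003 72
0 med top [ 0.378  -0.2725] r 0.0314 e 0.0003 72
0 med side [ 0.3792 -0.2686] r 0.0309 e 0.0003 71
0 coarse top [0.4424 0.0922] r 0.0313 e 0.0003 72
0 coarse side [0.4446 0.095 ] r 0.0318 e 0.0003 72
4 pan top [ 0.4442 -0.0006] r 0.0290 e 0.0003 68
4 pan side [ 0.4463 -0.0007] r 0.0313 e 0.0003 71
4 fine top [ 0.4282 -0.1031] r 0.0309 e 0.0003 68
4 fine side [ 0.4296 -0.0999] r 0.0312 e 0.0003 72
4 med top [ 0.3779 -0.2725] r 0.0314 e 0.0003 71
4 med side [ 0.3792 -0.2686] r 0.0309 e 0.0003 71
4 coarse top [0.4424 0.0922] r 0.0312 e 0.0003 71
4 coarse side [0.4445 0.095 ] r 0.0318 e 0.0003 72
seated pan (array([0.4574, 0.263 ]), np.float64(0.02874507911420022), np.float64(0.00027873033718315134), 36)[ WARN:0@2.140] global loadsave.cpp:275 findDecoder imread_('pics/top6.png'): can't open/read file: check file path/integrity
Traceback (most recent call last):
  File "h.py", line 37, in ring
    im=cv2.imread(f"pics/{n}{tag}.png"); g=cv2.cvtColor(im,cv2.COLOR_BGR2GRAY).astype(np.float32)
                                           ~~~~~~~~~~~~^^^^^^^^^^^^^^^^^^^^^^^
cv2.error: OpenCV(4.12.0) /io/opencv/modules/imgproc/src/color.cpp:199: error: (-215:Assertion failed) !_src.empty() in function 'cvtColor'
```

```bash
python3 -c "
from h import *
plan((.4287,-.101,.13),-25)
"
```

```text
t 13.83 at [454.9 265.4 179.1] jaw 7.1 tilt 0.11deg F [ 0.2 -0.1  0.8] w 73.8mm
dp [4.85, -7.14, 36.04] rot [0.56, -0.002, -0.001]
```

```bash
python3 -m creep '[{"grip":7.4,"dp":[4.8,-7.1,36],"rotation":[0.56,0,0]},{"grip":7.4,"dp":[4.8,-7.1,36],"rotation":[0.56,0,0]},{"grip":7.4,"dp":[4.8,-7.1,36],"rotation":[0.56,0,0]},{"grip":7.4,"dp":[4.8,-7.1,36],"rotation":[0.56,0,0]},{"grip":7.4,"dp":[4.8,-7.1,36],"rotation":[0.56,0,0]}]' 40
python3 -m creep '[{"grip":7.4,"dp":[0,0,0],"rotation":[0,0,0]}]' 40
python3 -c "
from h import *
avg(3);plan((.4287,-.101,.10),-25)
"
```

```text
time: 14.25
tool_pos: [0.4377, 0.0576, 0.1488]
tcp_rot: [1.524, 0.97, -1.529]
wrist_force: [0.8, 0.4, 0.6]
width: 0.867
time: 14.33
tool_pos: [0.4364, 0.0531, 0.1476]
tcp_rot: [1.522, 0.967, -1.535]
wrist_force: [0.1, 0.6, -0.4]
width: 0.868
std [0.64 1.24 0.58]
t 14.48 at [438.9  58.8 149.8] jaw -25.1 tilt 0.19deg F [0.3 0.6 0.4] w 74.1mm
dp [4.96, 5.87, 14.9] rot [-0.001, 0.0, 0.003]
```

```bash
python3 -m creep '[{"grip":7.4,"dp":[5,5.9,14.9],"rotation":[0,0,0]},{"grip":7.4,"dp":[5,5.9,14.9],"rotation":[0,0,0]},{"grip":7.4,"dp":[5,5.9,14.9],"rotation":[0,0,0]},{"grip":7.4,"dp":[5,5.9,14.9],"rotation":[0,0,0]},{"grip":7.4,"dp":[5,5.9,14.9],"rotation":[0,0,0]}]' 40
python3 -m creep '[{"grip":7.4,"dp":[0,0,0],"rotation":[0,0,0]},{"grip":7.4,"dp":[0,0,0],"rotation":[0,0,0]},{"grip":7.4,"dp":[0,0,0],"rotation":[0,0,0]},{"grip":7.4,"dp":[0,0,0],"rotation":[0,0,0]},{"grip":7.4,"dp":[0,0,0],"rotation":[0,0,0]}]' 40
python3 -c "
from h import *
plan((.4287,-.101,.028),-25,avg(5))
"
```

```text
time: 14.9
tool_pos: [0.4293, -0.1039, 0.0989]
tcp_rot: [1.521, 0.971, -1.527]
wrist_force: [0.1, -0.3, -0.2]
width: 0.867
time: 15.32
tool_pos: [0.4312, -0.0993, 0.1016]
tcp_rot: [1.522, 0.972, -1.52]
wrist_force: [-0.4, 0.3, -0.2]
width: 0.865
std [0.12 0.28 0.07]
t 15.57 at [ 430.9 -100.   101.5] jaw -24.9 tilt 0.05deg F [ 0.3 -0.  -0.3] w 74.0mm
dp [7.35, -0.16, 0.19] rot [0.002, -0.001, -0.0]
```

```bash
python3 -m creep '[{"grip":7.4,"dp":[2,-0.16,0.2],"rotation":[0,0,0]},{"grip":7.4,"dp":[5,-0.16,0.2],"rotation":[0,0,0]},{"grip":7.4,"dp":[7.3,-0.16,0.2],"rotation":[0,0,0]},{"grip":7.4,"dp":[7.3,-0.16,0.2],"rotation":[0,0,0]},{"grip":6.4,"dp":[7.3,-0.16,0.2],"rotation":[0,0,0]}]' 30
python3 -m creep '[{"grip":6.3,"dp":[0,0,0],"rotation":[0,0,0]},{"grip":6.3,"dp":[0,0,0],"rotation":[0,0,0]},{"grip":5.5,"dp":[0,0,0],"rotation":[0,0,0]},{"grip":5.5,"dp":[0,0,0],"rotation":[0,0,0]},{"grip":5.5,"dp":[0,0,0],"rotation":[0,0,0]}]' 30
python3 -c "
from h import *
plan((.455,.2653,.18),7,avg(3))"
```

```text
time: 15.98
tool_pos: [0.4268, -0.1014, 0.0272]
tcp_rot: [1.522, 0.974, -1.525]
wrist_force: [-0.6, 0.5, 0.1]
width: 0.759
time: 16.4
tool_pos: [0.4297, -0.1022, 0.03]
tcp_rot: [1.524, 0.969, -1.52]
wrist_force: [-2.0, 1.2, 7.4]
width: 0.696
std [0.   0.01 0.  ]
t 16.55 at [ 429.7 -102.3   30. ] jaw -25.0 tilt 0.16deg F [-1.9  0.3  7. ] w 59.5mm
dp [-14.99, -13.19, -34.4] rot [-0.558, -0.0, -0.003]
```

```bash
python3 -m creep '[{"grip":5.5,"dp":[-3,0,0],"rotation":[0,0,0]},{"grip":5.5,"dp":[-7,0,0],"rotation":[0,0,0]},{"grip":5.5,"dp":[-11,0,0],"rotation":[0,0,0]},{"grip":5.5,"dp":[-15,-4,-5],"rotation":[-0.1,0,0]},{"grip":5.5,"dp":[-15,-5,-9],"rotation":[-0.2,0,0]}]' 40
python3 -c "
from h import *
plan((.455,.265,.17),7)"
```

```text
time: 16.97
tool_pos: [0.4231, -0.0286, 0.1764]
tcp_rot: [1.385, 1.081, -1.374]
wrist_force: [1.7, 0.2, -1.7]
width: 0.693
t 16.97 at [423.1 -28.6 176.4] jaw -13.5 tilt 0.53deg F [ 1.7  0.2 -1.7] w 59.2mm
dp [0.64, -3.78, -29.29] rot [-0.359, 0.0, -0.009]
```

```bash
python3 -m creep '[{"grip":5.5,"dp":[0,-3.8,-29.3],"rotation":[-0.36,0,0]},{"grip":5.5,"dp":[0,-3.8,-29.3],"rotation":[-0.36,0,0]},{"grip":5.5,"dp":[0,-3.8,-29.3],"rotation":[-0.36,0,0]},{"grip":5.5,"dp":[0,-3.8,-29.3],"rotation":[-0.36,0,0]},{"grip":5.5,"dp":[0,-3.8,-29.3],"rotation":[-0.36,0,0]}]' 40
python3 -c "
from h import *
avg(3);plan((.455,.265,.16),7)"
```

```text
time: 17.38
tool_pos: [0.4429, 0.1821, 0.1722]
tcp_rot: [1.119, 1.265, -1.114]
wrist_force: [0.9, -0.5, -1.4]
width: 0.688
std [0.37 2.6  0.33]
t 17.53 at [443.1 182.8 171.9] jaw 7.4 tilt 0.14deg F [-0.9 -0.8 -1.7] w 59.3mm
dp [1.21, 2.24, -8.0] rot [0.007, -0.001, -0.002]
```

```bash
python3 -m creep '[{"grip":5.5,"dp":[1.2,2.2,-8.0],"rotation":[0.007,0,-0.002]},{"grip":5.5,"dp":[1.2,2.2,-8.0],"rotation":[0.007,0,-0.002]},{"grip":5.5,"dp":[1.2,2.2,-8.0],"rotation":[0.007,0,-0.002]},{"grip":5.5,"dp":[1.2,2.2,-8.0],"rotation":[0.007,0,-0.002]},{"grip":5.5,"dp":[1.2,2.2,-8.0],"rotation":[0.007,0,-0.002]}]' 40
python3 -m creep '[{"grip":5.5,"dp":[0,0,0],"rotation":[0,0,0]},{"grip":5.5,"dp":[0,0,0],"rotation":[0,0,0]},{"grip":5.5,"dp":[0,0,0],"rotation":[0,0,0]},{"grip":5.5,"dp":[0,0,0],"rotation":[0,0,0]},{"grip":5.5,"dp":[0,0,0],"rotation":[0,0,0]}]' 40
python3 -c "
from h import *
plan((.455,.265,.12),7,avg(5))"
```

```text
time: 17.95
tool_pos: [0.4545, 0.2608, 0.159]
tcp_rot: [1.121, 1.264, -1.125]
wrist_force: [-0.5, -0.0, -1.9]
width: 0.692
time: 18.37
tool_pos: [0.4549, 0.2614, 0.1594]
tcp_rot: [1.123, 1.264, -1.124]
wrist_force: [0.1, -0.5, -1.5]
width: 0.695
std [0.03 0.15 0.06]
t 18.62 at [454.8 261.7 159.3] jaw 6.7 tilt 0.11deg F [ 0.5 -0.1 -1.6] w 59.0mm
dp [3.93, 0.07, -0.32] rot [-0.005, -0.001, 0.002]
```

```bash
python3 -m creep '[{"grip":5.5,"dp":[1.5,0.05,-0.33],"rotation":[0,0,0]},{"grip":5.5,"dp":[3,0.05,-0.33],"rotation":[0,0,0.002]},{"grip":5.5,"dp":[4.1,0.05,-0.33],"rotation":[0,0,0.002]},{"grip":5.5,"dp":[4.1,0.05,-0.33],"rotation":[0,0,0.002]},{"grip":5.5,"dp":[4.1,0.05,-0.33],"rotation":[0,0,0.002]}]' 40
python3 -c "
from h import *
avg(4);plan((.455,.265,.105),7)
snap('7','side'); a=cv2.imread('pics/side7.png')[110:210,220:320]; cv2.imwrite('pics/side7c.png',cv2.resize(a,(600,600)))"
```

```text
time: 19.03
tool_pos: [0.454, 0.265, 0.1173]
tcp_rot: [1.121, 1.264, -1.124]
wrist_force: [-0.0, -0.6, -1.7]
width: 0.694
std [0.3  0.14 0.38]
t 19.23 at [455.5 265.7 119.2] jaw 6.7 tilt 0.13deg F [ 0.5 -1.  -1.8] w 59.5mm
dp [1.42, -0.06, 0.06] rot [-0.005, -0.001, -0.002]
```

View pics/side7c.png

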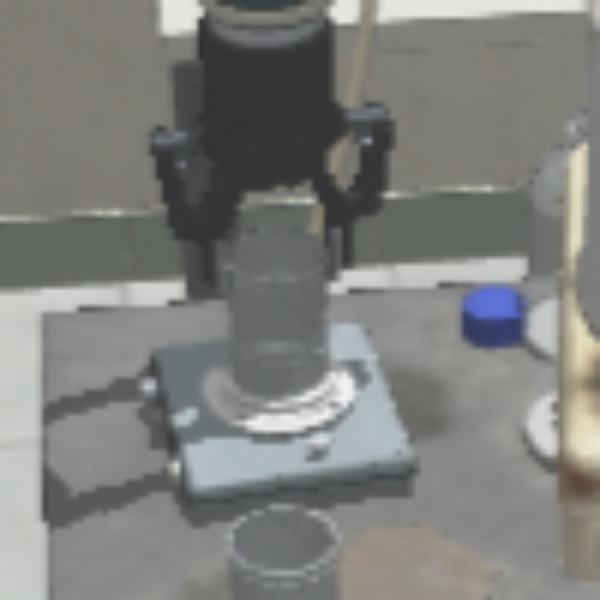

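Aligned over the pan in the side view (ring edges at x≈230–330 match above and below). Descend.

```bash
python3 -m creep '[{"grip":5.5,"dp":[0.4,-0.03,0.05],"rotation":[0,0,0]},{"grip":5.5,"dp":[0.8,-0.03,0.05],"rotation":[0,0,0]},{"grip":5.5,"dp":[1.1,-0.03,0.05],"rotation":[0,0,0]},{"grip":5.5,"dp":[1.2,-0.03,0.05],"rotation":[0,0,0]},{"grip":5.5,"dp":[1.2,-0.03,0.05],"rotation":[0,0,0]}]' 40
python3 -c "
from h import *
avg(4);plan((.455,.265,.105),7)"
```

```text
time: 19.7
tool_pos: [0.4542, 0.2646, 0.1056]
tcp_rot: [1.123, 1.263, -1.123]
wrist_force: [-0.4, -0.7, -1.6]
width: 0.691
std [0.09 0.05 0.13]
t 19.90 at [454.6 264.8 106.2] jaw 6.7 tilt 0.05deg F [ 0.2 -0.2 -1. ] w 59.1mm
dp [0.12, 0.05, -0.01] rot [-0.005, -0.001, -0.0]
```

```bash
python3 -m creep '[{"grip":5.5,"dp":[0.15,0,0],"rotation":[0,0,0]},{"grip":5.5,"dp":[0.3,0,0],"rotation":[0,0,0]},{"grip":5.5,"dp":[0.4,0,0],"rotation":[0,0,0]},{"grip":5.5,"dp":[0.4,0,0],"rotation":[0,0,0]}]' 40
python3 -c "
from h import *
avg(4);plan((.455,.265,.105),7)"
python3 -m creep '[{"grip":5.5,"dp":[-0.25,0,0],"rotation":[0,0,0]},{"grip":7.4,"dp":[-0.25,0,0],"rotation":[0,0,0]},{"grip":7.4,"dp":[-0.25,0,0],"rotation":[0,0,0]},{"grip":7.4,"dp":[-0.25,0,0],"rotation":[0,0,0]},{"grip":7.4,"dp":[-0.25,0,0],"rotation":[0,0,0]}]' 40
python3 -c "
from h import *
avg(2);plan((.455,.2653,.2),7)
"
```

```text
time: 20.23
tool_pos: [0.4551, 0.2651, 0.1051]
tcp_rot: [1.124, 1.262, -1.121]
wrist_force: [-6.2, -3.3, 16.4]
width: 0.691
std [0.01 0.01 0.  ]
t 20.43 at [455.1 265.1 105.1] jaw 6.7 tilt 0.09deg F [-6.6 -4.5 16.4] w 59.4mm
dp [0.01, -0.01, 0.01] rot [-0.005, -0.001, -0.001]
time: 20.85
tool_pos: [0.4544, 0.2647, 0.1042]
tcp_rot: [1.123, 1.263, -1.123]
wrist_force: [0.1, -0.4, 0.2]
width: 0.864
std [0.   0.01 0.  ]
t 20.95 at [454.3 264.7 104.3] jaw 6.7 tilt 0.04deg F [-0.1  0.3  0.5] w 74.0mm
dp [-9.57, 0.07, -0.06] rot [-0.005, -0.001, 0.0]
```

```bash
python3 -m creep '[{"grip":7.4,"dp":[-3,0,0],"rotation":[0,0,0]},{"grip":7.4,"dp":[-7,0,0],"rotation":[0,0,0]},{"grip":7.4,"dp":[-9,0,4],"rotation":[0.1,0,0]},{"grip":7.4,"dp":[-9,0,8],"rotation":[0.2,0,0]},{"grip":7.4,"dp":[-9,0,12],"rotation":[0.3,0,0]}]' 40
python3 -c "
from h import *
snap('8','side'); a=cv2.imread('pics/side8.png')[110:230,210:330]; cv2.imwrite('pics/side8c.png',cv2.resize(a,(600,600)))
plan((.43,-.05,.19),-25)
"
```

```text
time: 21.37
tool_pos: [0.4702, 0.1453, 0.1972]
tcp_rot: [1.348, 1.114, -1.339]
wrist_force: [0.8, -0.5, -0.6]
width: 0.865
t 21.42 at [469.8 138.  195.7] jaw -11.1 tilt 0.31deg F [ 0.1 -4.5 -0.6] w 73.9mm
dp [0.65, -0.29, 19.21] rot [0.243, 0.004, -0.004]
```

View pics/side8c.png

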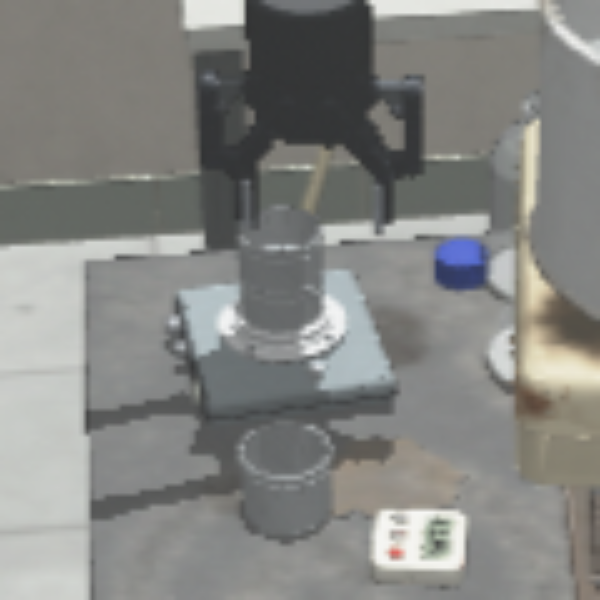

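```bash
python3 -m creep '[{"grip":7.4,"dp":[0.6,-0.3,19.2],"rotation":[0.24,0,0]},{"grip":7.4,"dp":[0.6,-0.3,19.2],"rotation":[0.24,0,0]},{"grip":7.4,"dp":[0.6,-0.3,19.2],"rotation":[0.24,0,0]},{"grip":7.4,"dp":[0.6,-0.3,19.2],"rotation":[0.24,0,0]},{"grip":7.4,"dp":[0.6,-0.3,19.2],"rotation":[0.24,0,0]}]' 40
python3 -c "
from h import *
plan((.3782,-.2702,.12),-25)
"
```

```text
time: 21.83
tool_pos: [0.4293, -0.0454, 0.188]
tcp_rot: [1.513, 0.978, -1.515]
wrist_force: [1.3, -0.4, 0.6]
width: 0.866
t 21.83 at [429.3 -45.4 188. ] jaw -24.3 tilt 0.04deg F [ 1.3 -0.4  0.6] w 73.9mm
dp [6.81, 4.59, 22.59] rot [0.013, 0.001, 0.0]
```

```bash
python3 -m creep '[{"grip":7.4,"dp":[6,4.6,22],"rotation":[0.01,0,0]},{"grip":7.4,"dp":[6,4.6,22],"rotation":[0.01,0,0]},{"grip":7.4,"dp":[6,4.6,22],"rotation":[0.01,0,0]},{"grip":7.4,"dp":[6,4.6,22],"rotation":[0.01,0,0]},{"grip":7.4,"dp":[6,4.6,22],"rotation":[0.01,0,0]}]' 40
python3 -c "
from h import *
avg(4);plan((.3782,-.2702,.11),-25)
"
```

```text
time: 22.25
tool_pos: [0.3865, -0.2409, 0.134]
tcp_rot: [1.521, 0.973, -1.52]
wrist_force: [0.8, 0.6, 0.1]
width: 0.866
std [0.79 2.6  0.54]
t 22.45 at [ 386.5 -239.8  133.8] jaw -25.0 tilt 0.15deg F [ 0.9  0.1 -0.2] w 74.0mm
dp [2.37, 0.53, 3.11] rot [0.0, -0.002, 0.002]
```

```bash
python3 -m creep '[{"grip":7.4,"dp":[2.4,0.5,3.2],"rotation":[0,0,0]},{"grip":7.4,"dp":[2.4,0.5,3.2],"rotation":[0,0,0]},{"grip":7.4,"dp":[2.4,0.5,3.2],"rotation":[0,0,0]},{"grip":7.4,"dp":[2.4,0.5,3.2],"rotation":[0,0,0]},{"grip":7.4,"dp":[2.4,0.5,3.2],"rotation":[0,0,0]}]' 40
python3 -c "
from h import *
avg(4);plan((.3782,-.2702,.033),-25,avg(6))
"
```

```text
time: 22.87
tool_pos: [0.3793, -0.2693, 0.1111]
tcp_rot: [1.52, 0.973, -1.518]
wrist_force: [0.4, -0.4, -0.4]
width: 0.866
std [0.1  0.17 0.05]
std [0.17 0.12 0.16]
t 23.37 at [ 378.7 -270.2  110.8] jaw -24.8 tilt 0.04deg F [-0.2 -0.  -0.1] w 74.1mm
dp [7.78, -0.05, 0.03] rot [0.004, -0.001, -0.0]
```

```bash
python3 -m creep '[{"grip":7.4,"dp":[2,-0.05,0.05],"rotation":[0,0,0]},{"grip":7.4,"dp":[5,-0.05,0.05],"rotation":[0,0,0]},{"grip":7.4,"dp":[7.7,-0.05,0.05],"rotation":[0,0,0]},{"grip":7.4,"dp":[7.7,-0.05,0.05],"rotation":[0,0,0]},{"grip":6.4,"dp":[7.7,-0.05,0.05],"rotation":[0,0,0]}]' 30
python3 -m creep '[{"grip":6.3,"dp":[0,0,0],"rotation":[0,0,0]},{"grip":6.3,"dp":[0,0,0],"rotation":[0,0,0]},{"grip":5.5,"dp":[0,0,0],"rotation":[0,0,0]},{"grip":5.5,"dp":[0,0,0],"rotation":[0,0,0]},{"grip":5.5,"dp":[0,0,0],"rotation":[0,0,0]}]' 30
python3 -c "
from h import *
plan((.43,-.05,.2),-15,avg(3))"
```

```text
time: 23.78
tool_pos: [0.3763, -0.2694, 0.0322]
tcp_rot: [1.521, 0.978, -1.523]
wrist_force: [0.4, -0.7, 0.2]
width: 0.754
time: 24.2
tool_pos: [0.3791, -0.2716, 0.0356]
tcp_rot: [1.521, 0.97, -1.519]
wrist_force: [-0.9, 0.3, 6.2]
width: 0.698
std [0.   0.01 0.01]
t 24.35 at [ 379.1 -271.6   35.6] jaw -24.8 tilt 0.17deg F [-1.4  0.6  6.7] w 59.6mm
dp [-16.46, -4.63, -22.25] rot [-0.171, 0.0, -0.003]
```

```bash
python3 -m creep '[{"grip":5.5,"dp":[-3,0,0],"rotation":[0,0,0]},{"grip":5.5,"dp":[-7,0,0],"rotation":[0,0,0]},{"grip":5.5,"dp":[-11,0,0],"rotation":[0,0,0]},{"grip":5.5,"dp":[-15,-1,-4],"rotation":[-0.05,0,0]},{"grip":5.5,"dp":[-17,-2,-8],"rotation":[-0.1,0,0]}]' 40
python3 -c "
from h import *
plan((.435,-.02,.21),-10)"
```

```text
time: 24.77
tool_pos: [0.3919, -0.208, 0.1986]
tcp_rot: [1.453, 1.025, -1.447]
wrist_force: [0.7, 0.3, -0.5]
width: 0.695
t 24.77 at [ 391.9 -208.   198.6] jaw -19.2 tilt 0.43deg F [ 0.7  0.3 -0.5] w 59.4mm
dp [-1.18, -2.09, -19.17] rot [-0.16, 0.002, -0.007]
```

```bash
python3 -m creep '[{"grip":5.5,"dp":[-0.7,-2.1,-19.2],"rotation":[-0.16,0,0]},{"grip":5.5,"dp":[-0.7,-2.1,-19.2],"rotation":[-0.16,0,0]},{"grip":5.5,"dp":[-0.7,-2.1,-19.2],"rotation":[-0.16,0,0]},{"grip":5.5,"dp":[-0.7,-2.1,-19.2],"rotation":[-0.16,0,0]},{"grip":5.5,"dp":[-0.7,-2.1,-19.2],"rotation":[-0.16,0,0]}]' 40
python3 -c "
from h import *
avg(2);plan((.455,.265,.21),7)"
```

```text
time: 25.18
tool_pos: [0.4334, -0.0145, 0.202]
tcp_rot: [1.338, 1.123, -1.332]
wrist_force: [-0.3, -0.1, -0.9]
width: 0.693
std [0.26 1.31 0.15]
t 25.28 at [433.8 -14.2 201.9] jaw -9.6 tilt 0.20deg F [ 0.4 -0.  -1.4] w 59.5mm
dp [-0.74, -2.57, -27.88] rot [-0.29, -0.002, -0.003]
```

```bash
python3 -m creep '[{"grip":5.5,"dp":[-0.7,-2.6,-27.9],"rotation":[-0.29,0,-0.003]},{"grip":5.5,"dp":[-0.7,-2.6,-27.9],"rotation":[-0.29,0,-0.003]},{"grip":5.5,"dp":[-0.7,-2.6,-27.9],"rotation":[-0.29,0,-0.003]},{"grip":5.5,"dp":[-0.7,-2.6,-27.9],"rotation":[-0.29,0,-0.003]},{"grip":5.5,"dp":[-0.7,-2.6,-27.9],"rotation":[-0.29,0,-0.003]}]' 40
python3 -c "
from h import *
avg(4);plan((.455,.265,.19),7)"
```

```text
time: 25.7
tool_pos: [0.4498, 0.1909, 0.2069]
tcp_rot: [1.123, 1.264, -1.124]
wrist_force: [1.4, 0.2, -1.3]
width: 0.694
std [0.37 3.03 0.45]
t 25.90 at [449.7 190.2 206.4] jaw 6.9 tilt 0.15deg F [-0.1 -0.5 -1.7] w 59.2mm
dp [1.64, 1.43, -7.36] rot [-0.002, -0.001, 0.003]
```

```bash
python3 -m creep '[{"grip":5.5,"dp":[1.6,1.4,-7.3],"rotation":[0,0,0.002]},{"grip":5.5,"dp":[1.6,1.4,-7.3],"rotation":[0,0,0.002]},{"grip":5.5,"dp":[1.6,1.4,-7.3],"rotation":[0,0,0.002]},{"grip":5.5,"dp":[1.6,1.4,-7.3],"rotation":[0,0,0.002]},{"grip":5.5,"dp":[1.6,1.4,-7.3],"rotation":[0,0,0.002]}]' 40
python3 -c "
from h import *
avg(6);plan((.455,.265,.160),7,avg(4))"
```

```text
time: 26.32
tool_pos: [0.455, 0.2621, 0.1901]
tcp_rot: [1.123, 1.263, -1.125]
wrist_force: [0.1, -0.7, -1.1]
width: 0.693
std [0.05 0.36 0.14]
std [0.05 0.18 0.04]
t 26.82 at [455.1 263.6 190.5] jaw 6.7 tilt 0.08deg F [-0.1  0.1 -1.9] w 59.1mm
dp [3.05, 0.01, -0.14] rot [-0.006, -0.001, 0.0]
```

```bash
python3 -m creep '[{"grip":5.5,"dp":[1.2,0,-0.15],"rotation":[0,0,0]},{"grip":5.5,"dp":[2.4,0,-0.15],"rotation":[0,0,0]},{"grip":5.5,"dp":[3.1,0,-0.15],"rotation":[0,0,0]},{"grip":5.5,"dp":[3.1,0,-0.15],"rotation":[0,0,0]},{"grip":5.5,"dp":[3.1,0,-0.15],"rotation":[0,0,0]}]' 40
python3 -c "
from h import *
avg(4);plan((.455,.265,.1446),7,avg(2))
snap('9','side'); a=cv2.imread('pics/side9.png')[90:190,220:320]; cv2.imwrite('pics/side9c.png',cv2.resize(a,(600,600)))"
```

```text
time: 27.23
tool_pos: [0.4538, 0.2651, 0.1577]
tcp_rot: [1.121, 1.265, -1.125]
wrist_force: [-0.4, 0.4, -0.9]
width: 0.69
std [0.32 0.14 0.48]
std [0.01 0.   0.01]
t 27.53 at [455.2 265.8 159.9] jaw 6.7 tilt 0.09deg F [ 0.1  0.7 -2.1] w 59.3mm
dp [1.53, -0.03, 0.08] rot [-0.005, -0.002, -0.0]
```

View pics/side9c.png

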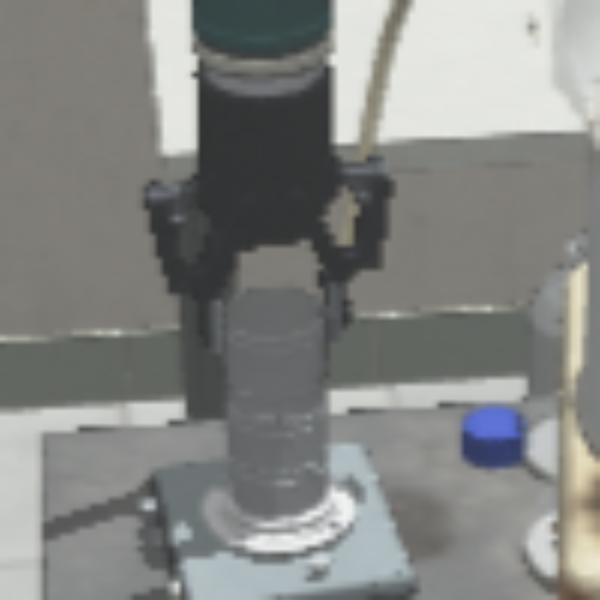

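The medium sieve hangs in line over the stack (edges x≈228–328 match). Descend.

```bash
python3 -m creep '[{"grip":5.5,"dp":[0.5,-0.03,0.07],"rotation":[0,0,0]},{"grip":5.5,"dp":[0.9,-0.03,0.07],"rotation":[0,0,0]},{"grip":5.5,"dp":[1.2,-0.03,0.07],"rotation":[0,0,0]},{"grip":5.5,"dp":[1.35,-0.03,0.07],"rotation":[0,0,0]},{"grip":5.5,"dp":[1.35,-0.03,0.07],"rotation":[0,0,0]}]' 40
python3 -c "
from h import *
avg(4);plan((.455,.265,.1446),7)"
```

```text
time: 28.0
tool_pos: [0.4542, 0.2647, 0.1452]
tcp_rot: [1.122, 1.264, -1.123]
wrist_force: [0.0, -0.1, -1.1]
width: 0.696
std [0.1  0.05 0.17]
t 28.20 at [454.6 264.9 145.9] jaw 6.7 tilt 0.08deg F [-0.2 -0.8 -1.2] w 59.0mm
dp [0.13, 0.04, -0.01] rot [-0.005, -0.001, 0.001]
```

```bash
python3 -m creep '[{"grip":5.5,"dp":[0.15,0,0],"rotation":[0,0,0]},{"grip":5.5,"dp":[0.3,0,0],"rotation":[0,0,0]},{"grip":5.5,"dp":[0.4,0,0],"rotation":[0,0,0]},{"grip":5.5,"dp":[0.4,0,0],"rotation":[0,0,0]}]' 40
python3 -c "
from h import *
avg(4);plan((.455,.265,.1446),7)"
python3 -m creep '[{"grip":5.5,"dp":[-0.25,0,0],"rotation":[0,0,0]},{"grip":7.4,"dp":[-0.25,0,0],"rotation":[0,0,0]},{"grip":7.4,"dp":[-0.25,0,0],"rotation":[0,0,0]},{"grip":7.4,"dp":[-0.25,0,0],"rotation":[0,0,0]},{"grip":7.4,"dp":[-0.25,0,0],"rotation":[0,0,0]}]' 40
python3 -c "
from h import *
avg(2);plan((.455,.2653,.2),7)
"
```

```text
time: 28.53
tool_pos: [0.4551, 0.2652, 0.1446]
tcp_rot: [1.124, 1.263, -1.122]
wrist_force: [-4.4, -2.5, 13.9]
width: 0.693
std [0.01 0.   0.01]
t 28.73 at [455.1 265.2 144.6] jaw 6.7 tilt 0.11deg F [-6.4 -3.  13.1] w 59.1mm
dp [0.0, -0.01, 0.02] rot [-0.005, -0.002, -0.0]
time: 29.15
tool_pos: [0.4545, 0.2648, 0.144]
tcp_rot: [1.123, 1.264, -1.123]
wrist_force: [-0.2, -0.6, 0.7]
width: 0.869
std [0.01 0.01 0.01]
t 29.25 at [454.5 264.8 144. ] jaw 6.7 tilt 0.09deg F [-0.6 -0.1 -0.2] w 73.9mm
dp [-5.6, 0.05, -0.05] rot [-0.005, -0.001, 0.001]
```

```bash
python3 -m creep '[{"grip":7.4,"dp":[-3,0,0],"rotation":[0,0,0]},{"grip":7.4,"dp":[-6,0,0],"rotation":[0,0,0]},{"grip":7.4,"dp":[-7,0,0.5],"rotation":[0,0,0]},{"grip":7.4,"dp":[-7,0,4],"rotation":[0,0,0]},{"grip":7.4,"dp":[-7,0,8],"rotation":[0,0,0]}]' 40
python3 -c "
from h import *
snap('10','side'); a=cv2.imread('pics/side10.png')[90:210,210:330]; cv2.imwrite('pics/side10c.png',cv2.resize(a,(600,600)))
plan((.443,.0939,.15),7)
"
```

```text
time: 29.67
tool_pos: [0.4649, 0.1862, 0.2156]
tcp_rot: [1.123, 1.264, -1.117]
wrist_force: [0.3, 0.2, -0.5]
width: 0.867
t 29.72 at [464.8 178.5 214.4] jaw 6.7 tilt 0.26deg F [-1.7 -6.  -0.1] w 74.0mm
dp [6.48, -3.15, 8.12] rot [-0.005, 0.005, 0.0]
```

View pics/side10c.png

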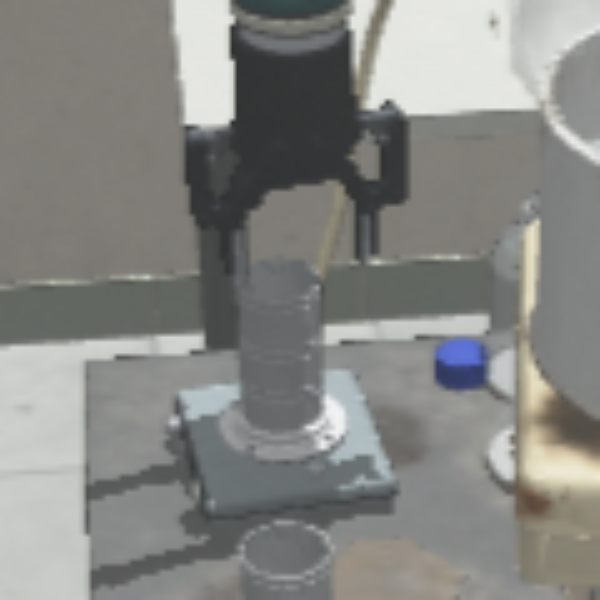

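Three parts nest straight. Now to the coarse sieve.

```bash
python3 -m creep '[{"grip":7.4,"dp":[6.4,-3.1,8.0],"rotation":[0,0,0]},{"grip":7.4,"dp":[6.4,-3.1,8.0],"rotation":[0,0,0]},{"grip":7.4,"dp":[6.4,-3.1,8.0],"rotation":[0,0,0]},{"grip":7.4,"dp":[6.4,-3.1,8.0],"rotation":[0,0,0]},{"grip":7.4,"dp":[6.4,-3.1,8.0],"rotation":[0,0,0]}]' 40
python3 -c "
from h import *
avg(6);plan((.443,.0939,.12),7,avg(4))
"
```

```text
time: 30.13
tool_pos: [0.4412, 0.1013, 0.1487]
tcp_rot: [1.124, 1.265, -1.127]
wrist_force: [-0.3, 0.2, 0.1]
width: 0.866
std [0.42 0.4  0.47]
std [0.22 0.15 0.2 ]
t 30.63 at [443.  103.  150.7] jaw 6.8 tilt 0.08deg F [-0.2  0.3 -0. ] w 73.8mm
dp [3.07, -0.11, 0.91] rot [-0.004, -0.001, -0.0]
```

```bash
python3 -m creep '[{"grip":7.4,"dp":[2,-0.1,0.9],"rotation":[0,0,0]},{"grip":7.4,"dp":[4,-0.1,0.9],"rotation":[0,0,0]},{"grip":7.4,"dp":[4,-0.1,0.9],"rotation":[0,0,0]},{"grip":7.4,"dp":[4,-0.1,0.9],"rotation":[0,0,0]},{"grip":7.4,"dp":[4,-0.1,0.9],"rotation":[0,0,0]}]' 40
python3 -c "
from h import *
avg(5);plan((.443,.0939,.042),7,avg(4))
"
```

```text
time: 31.05
tool_pos: [0.4429, 0.0935, 0.1108]
tcp_rot: [1.123, 1.263, -1.122]
wrist_force: [-0.3, 0.0, 1.0]
width: 0.866
std [0.11 0.03 0.11]
std [0.15 0.05 0.18]
t 31.50 at [442.9  93.4 110.7] jaw 6.7 tilt 0.08deg F [-0.2  0.   0.2] w 74.0mm
dp [6.87, 0.02, -0.04] rot [-0.005, -0.001, -0.0]
```

```bash
python3 -m creep '[{"grip":7.4,"dp":[2,0,-0.05],"rotation":[0,0,0]},{"grip":7.4,"dp":[4.5,0,-0.05],"rotation":[0,0,0]},{"grip":7.4,"dp":[6.8,0,-0.05],"rotation":[0,0,0]},{"grip":7.4,"dp":[6.8,0,-0.05],"rotation":[0,0,0]},{"grip":6.4,"dp":[6.8,0,-0.05],"rotation":[0,0,0]}]' 30
python3 -m creep '[{"grip":6.3,"dp":[0,0,0],"rotation":[0,0,0]},{"grip":6.3,"dp":[0,0,0],"rotation":[0,0,0]},{"grip":5.5,"dp":[0,0,0],"rotation":[0,0,0]},{"grip":5.5,"dp":[0,0,0],"rotation":[0,0,0]},{"grip":5.5,"dp":[0,0,0],"rotation":[0,0,0]}]' 30
python3 -c "
from h import *
plan((.455,.265,.26),7,avg(3))"
```

```text
time: 31.92
tool_pos: [0.4408, 0.0936, 0.0411]
tcp_rot: [1.121, 1.266, -1.126]
wrist_force: [-0.2, -0.3, 0.1]
width: 0.756
time: 32.33
tool_pos: [0.4439, 0.0941, 0.044]
tcp_rot: [1.125, 1.262, -1.12]
wrist_force: [-1.3, -0.1, 7.5]
width: 0.693
std [0.01 0.   0.  ]
t 32.48 at [443.8  94.1  44. ] jaw 6.7 tilt 0.15deg F [-1.4  0.2  6.6] w 59.4mm
dp [-21.57, 3.15, -16.87] rot [-0.005, -0.001, -0.002]
```

```bash
python3 -m creep '[{"grip":5.5,"dp":[-3,0,0],"rotation":[0,0,0]},{"grip":5.5,"dp":[-7,0,0],"rotation":[0,0,0]},{"grip":5.5,"dp":[-11,0,0],"rotation":[0,0,0]},{"grip":5.5,"dp":[-15,0,0],"rotation":[0,0,0]},{"grip":5.5,"dp":[-19,0,0],"rotation":[0,0,0]}]' 40
python3 -m creep '[{"grip":5.5,"dp":[-1,0,0],"rotation":[0,0,0]},{"grip":5.5,"dp":[-1,0,0],"rotation":[0,0,0]}]' 40
python3 -c "
from h import *
avg(3);plan((.455,.2655,.24),7)"
```

```text
time: 32.9
tool_pos: [0.442, 0.0936, 0.2344]
tcp_rot: [1.124, 1.263, -1.122]
wrist_force: [0.1, 0.1, -3.2]
width: 0.693
time: 33.07
tool_pos: [0.4456, 0.0941, 0.2475]
tcp_rot: [1.129, 1.257, -1.115]
wrist_force: [0.0, 0.6, -1.5]
width: 0.694
std [1.02 0.16 1.63]
t 33.22 at [441.2  93.4 240.1] jaw 6.7 tilt 0.23deg F [ 0.2 -1.3 -2.1] w 59.0mm
dp [0.02, 3.38, -16.93] rot [-0.005, -0.001, 0.004]
```

```bash
python3 -m creep '[{"grip":5.5,"dp":[0,3.3,-16.9],"rotation":[0,0,0.002]},{"grip":5.5,"dp":[0,3.3,-16.9],"rotation":[0,0,0.002]},{"grip":5.5,"dp":[0,3.3,-16.9],"rotation":[0,0,0.002]},{"grip":5.5,"dp":[0,3.3,-16.9],"rotation":[0,0,0.002]},{"grip":5.5,"dp":[0,3.3,-16.9],"rotation":[0,0,0.002]}]' 40
python3 -c "
from h import *
avg(8);plan((.455,.2655,.21),7,avg(4))"
```

```text
time: 33.63
tool_pos: [0.4541, 0.2702, 0.2389]
tcp_rot: [1.12, 1.268, -1.121]
wrist_force: [-0.1, -0.1, -1.4]
width: 0.69
std [0.59 1.58 1.12]
std [0.07 0.24 0.17]
t 34.23 at [455.7 264.3 242.4] jaw 6.6 tilt 0.10deg F [ 0.4 -0.1 -2. ] w 59.1mm
dp [3.24, -0.06, -0.12] rot [-0.007, -0.001, -0.001]
```

```bash
python3 -m creep '[{"grip":5.5,"dp":[1.2,-0.06,-0.12],"rotation":[0,0,0]},{"grip":5.5,"dp":[2.4,-0.06,-0.12],"rotation":[0,0,0]},{"grip":5.5,"dp":[3.3,-0.06,-0.12],"rotation":[0,0,0]},{"grip":5.5,"dp":[3.3,-0.06,-0.12],"rotation":[0,0,0]},{"grip":5.5,"dp":[3.3,-0.06,-0.12],"rotation":[0,0,0]}]' 40
python3 -c "
from h import *
avg(4);plan((.455,.2655,.193),7,avg(3))
snap('11','side'); a=cv2.imread('pics/side11.png')[70:190,210:330]; cv2.imwrite('pics/side11c.png',cv2.resize(a,(600,600)))"
```

```text
time: 34.65
tool_pos: [0.4538, 0.266, 0.2075]
tcp_rot: [1.121, 1.264, -1.124]
wrist_force: [-0.6, -0.5, -1.4]
width: 0.687
std [0.31 0.15 0.52]
std [0.04 0.03 0.03]
t 35.00 at [455.3 266.8 209.9] jaw 6.7 tilt 0.16deg F [ 0.4 -0.  -1.5] w 59.0mm
dp [1.69, -0.04, 0.13] rot [-0.005, -0.002, -0.002]
```

View pics/side11c.png

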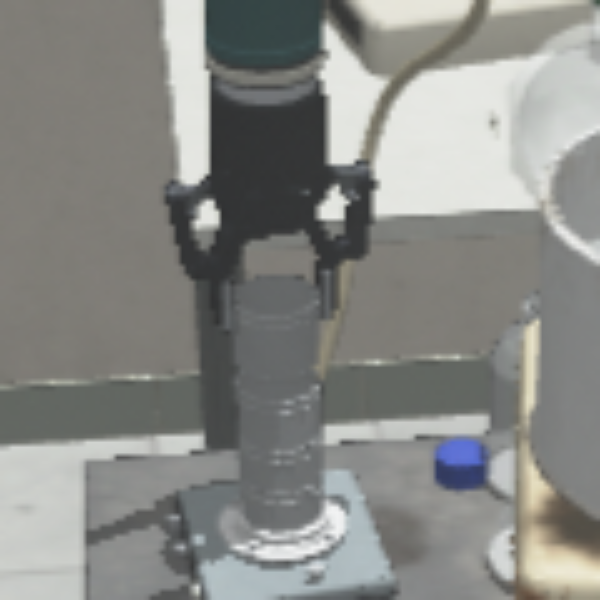

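```bash
python3 -m creep '[{"grip":5.5,"dp":[0.5,-0.03,0.1],"rotation":[0,0,0]},{"grip":5.5,"dp":[1.0,-0.03,0.1],"rotation":[0,0,0]},{"grip":5.5,"dp":[1.3,-0.03,0.1],"rotation":[0,0,0]},{"grip":5.5,"dp":[1.5,-0.03,0.1],"rotation":[0,0,0]},{"grip":5.5,"dp":[1.5,-0.03,0.1],"rotation":[0,0,0]}]' 40
python3 -c "
from h import *
avg(4);plan((.455,.2655,.193),7)"
```

```text
time: 35.47
tool_pos: [0.4544, 0.2653, 0.1936]
tcp_rot: [1.123, 1.263, -1.122]
wrist_force: [-0.5, 0.7, -1.0]
width: 0.697
std [0.1  0.05 0.18]
t 35.67 at [454.8 265.5 194.3] jaw 6.7 tilt 0.10deg F [ 0.   0.2 -1.6] w 59.3mm
dp [0.13, 0.02, 0.01] rot [-0.005, -0.001, -0.001]
```

```bash
python3 -m creep '[{"grip":5.5,"dp":[0.15,0,0],"rotation":[0,0,0]},{"grip":5.5,"dp":[0.3,0,0],"rotation":[0,0,0]},{"grip":5.5,"dp":[0.4,0,0],"rotation":[0,0,0]},{"grip":5.5,"dp":[0.4,0,0],"rotation":[0,0,0]}]' 40
python3 -c "
from h import *
avg(4);plan((.455,.2655,.193),7)"
python3 -m creep '[{"grip":5.5,"dp":[-0.25,0,0],"rotation":[0,0,0]},{"grip":7.4,"dp":[-0.25,0,0],"rotation":[0,0,0]},{"grip":7.4,"dp":[-0.25,0,0],"rotation":[0,0,0]},{"grip":7.4,"dp":[-0.25,0,0],"rotation":[0,0,0]},{"grip":7.4,"dp":[-0.25,0,0],"rotation":[0,0,0]}]' 40
python3 -c "
from h import *
avg(2);plan((.455,.2653,.28),7)
"
```

```text
time: 36.0
tool_pos: [0.4552, 0.2659, 0.193]
tcp_rot: [1.125, 1.262, -1.12]
wrist_force: [-4.9, -1.4, 10.3]
width: 0.692
std [0.   0.01 0.01]
t 36.20 at [455.2 265.9 193. ] jaw 6.7 tilt 0.19deg F [-2.8 -1.6 11.5] w 59.4mm
dp [0.0, -0.02, 0.03] rot [-0.005, -0.002, -0.003]
time: 36.62
tool_pos: [0.4547, 0.2655, 0.1925]
tcp_rot: [1.124, 1.262, -1.121]
wrist_force: [0.1, -0.2, -0.5]
width: 0.867
std [0.   0.   0.01]
t 36.72 at [454.6 265.5 192.5] jaw 6.7 tilt 0.08deg F [-0.5 -0.2  0.2] w 73.8mm
dp [-8.75, 0.04, 0.01] rot [-0.005, -0.001, -0.001]
```

```bash
python3 -m creep '[{"grip":7.4,"dp":[-3,0,0],"rotation":[0,0,0]},{"grip":7.4,"dp":[-6.5,0,0],"rotation":[0,0,0]},{"grip":7.4,"dp":[-7,0,2],"rotation":[0.1,0,0]},{"grip":7.4,"dp":[-7,0,6],"rotation":[0.2,0,0]},{"grip":7.4,"dp":[-7,0,10],"rotation":[0.3,0,0]}]' 40
python3 - <<'E'
from h import *
np.set_printoptions(precision=4,suppress=True)
snap('12','side');snap('12','top'); a=cv2.imread('pics/side12.png')[70:310,200:360]; cv2.imwrite('pics/side12c.png',cv2.resize(a,None,fx=2.5,fy=2.5))
for n,(u0,v0,u1,v1),b in(('top',(299,206,327,233),(.6e-3,2e-3)),('side',(272,265,300,292),(-1.4e-3,-1.4e-3))):
    g=cv2.cvtColor(cv2.imread(f"pics/{n}12.png")[v0:v1,u0:u1],cv2.COLOR_BGR2GRAY); g=cv2.resize(g,None,fx=8,fy=8,interpolation=cv2.INTER_CUBIC)
    k=((g<75)*255).astype(np.uint8); cs=cv2.findContours(k,0,1)[0]
    h,w=g.shape; c=min((c for c in cs if cv2.contourArea(c)>300),key=lambda c:np.hypot(*(np.array(cv2.minEnclosingCircle(c)[0])-[w/2,h/2])))
    M=cv2.moments(c);cu,cv_=(M['m10']/M['m00']+.5)/8-.5+u0,(M['m01']/M['m00']+.5)/8-.5+v0
    print(n,'knob px',cu,cv_,cv2.contourArea(c)/64,'mid-height pt',ray(n,cu,cv_,.032)[:2]+b)
plan((.43,-.03,.2),-20)
E
```

```text
time: 37.13
tool_pos: [0.467, 0.1661, 0.264]
tcp_rot: [1.347, 1.115, -1.34]
wrist_force: [1.2, -0.6, -0.2]
width: 0.864
top knob px 311.7073458948459 219.48382867132867 10.0546875 mid-height pt [ 0.4652 -0.2137]
side knob px 284.4622137599673 274.55118670346894 38.2109375 mid-height pt [ 0.4648 -0.2218]
t 37.23 at [466.8 161.8 262.8] jaw -10.9 tilt 0.11deg F [-0.7  0.2 -0.1] w 74.1mm
dp [6.29, -0.01, 19.52] rot [0.159, 0.0, -0.002]
```

View pics/side12c.png

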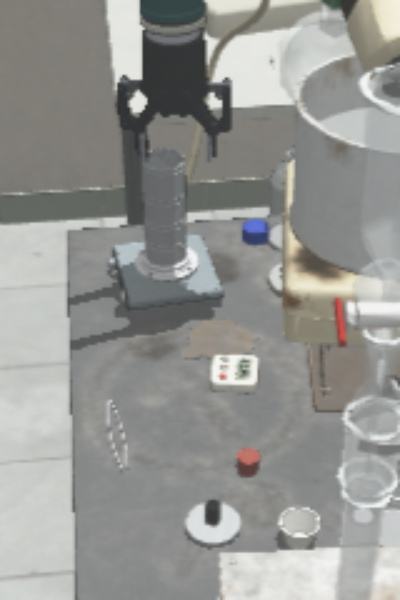

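```bash
python3 -m creep '[{"grip":7.4,"dp":[3,0,19.5],"rotation":[0.16,0,0]},{"grip":7.4,"dp":[6,0,19.5],"rotation":[0.16,0,0]},{"grip":7.4,"dp":[6,0,19.5],"rotation":[0.16,0,0]},{"grip":7.4,"dp":[6,0,19.5],"rotation":[0.16,0,0]},{"grip":6.0,"dp":[6,0,19.5],"rotation":[0.16,0,0]}]' 40
python3 -c "
from h import *
plan((.4665,-.216,.12),-20)"
```

```text
time: 37.65
tool_pos: [0.4301, -0.0268, 0.2016]
tcp_rot: [1.458, 1.028, -1.455]
wrist_force: [0.5, 0.8, -0.1]
width: 0.748
t 37.65 at [430.1 -26.8 201.6] jaw -19.6 tilt 0.11deg F [ 0.5  0.8 -0.1] w 63.9mm
dp [8.14, 9.76, 16.63] rot [0.007, -0.002, -0.001]
```

```bash
python3 -m creep '[{"grip":5.0,"dp":[8,9.7,16.3],"rotation":[0.007,0,0]},{"grip":5.0,"dp":[8,9.7,16.3],"rotation":[0.007,0,0]},{"grip":5.0,"dp":[8,9.7,16.3],"rotation":[0.007,0,0]},{"grip":5.0,"dp":[8,9.7,16.3],"rotation":[0.007,0,0]},{"grip":5.0,"dp":[8,9.7,16.3],"rotation":[0.007,0,0]}]' 40
python3 -c "
from h import *
avg(7);plan((.4665,-.216,.08),-20,avg(3))"
```

```text
time: 38.07
tool_pos: [0.4678, -0.2133, 0.1212]
tcp_rot: [1.464, 1.023, -1.46]
wrist_force: [0.2, 0.4, 0.0]
width: 0.585
std [0.38 2.62 1.47]
std [0.01 0.08 0.05]
t 38.57 at [ 467.9 -210.4  123. ] jaw -19.9 tilt 0.14deg F [-0.1 -0.2 -0.3] w 50.1mm
dp [4.29, 0.05, 0.58] rot [0.001, -0.002, -0.002]
```

```bash
python3 -m creep '[{"grip":5.0,"dp":[2,0.05,0.58],"rotation":[0,0,0]},{"grip":5.0,"dp":[4.5,0.05,0.58],"rotation":[0,0,0]},{"grip":5.0,"dp":[5.5,0.05,0.58],"rotation":[0,0,0]},{"grip":5.0,"dp":[5.5,0.05,0.58],"rotation":[0,0,0]},{"grip":5.0,"dp":[5.5,0.05,0.58],"rotation":[0,0,0]}]' 40
python3 -c "
from h import *
avg(5);plan((.4665,-.216,.031),-20,avg(3))
snap('13','side'); a=cv2.imread('pics/side13.png')[200:320,220:340]; cv2.imwrite('pics/side13c.png',cv2.resize(a,(600,600)))"
```

```text
time: 38.98
tool_pos: [0.4656, -0.2164, 0.067]
tcp_rot: [1.463, 1.025, -1.461]
wrist_force: [0.4, 0.0, 0.5]
width: 0.587
std [0.25 0.23 0.27]
std [0.15 0.04 0.17]
t 39.38 at [ 466.7 -217.4   68.1] jaw -20.1 tilt 0.15deg F [ 0.2  0.5 -0.1] w 50.2mm
dp [3.71, -0.08, -0.12] rot [-0.001, -0.001, -0.002]
```

View pics/side13c.png

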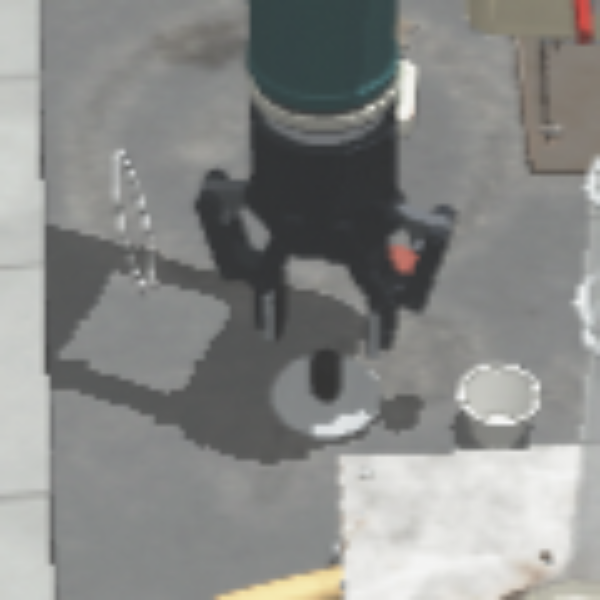

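```bash
python3 -m creep '[{"grip":5.0,"dp":[1.5,-0.08,-0.12],"rotation":[0,0,0]},{"grip":5.0,"dp":[3.0,-0.08,-0.12],"rotation":[0,0,0]},{"grip":5.0,"dp":[3.6,-0.08,-0.12],"rotation":[0,0,0]},{"grip":4.0,"dp":[3.6,-0.08,-0.12],"rotation":[0,0,0]},{"grip":2.8,"dp":[3.6,-0.08,-0.12],"rotation":[0,0,0]}]' 25
python3 -m creep '[{"grip":2.4,"dp":[0,0,0],"rotation":[0,0,0]},{"grip":2.2,"dp":[0,0,0],"rotation":[0,0,0]},{"grip":1.2,"dp":[0,0,0],"rotation":[0,0,0]},{"grip":1.2,"dp":[0,0,0],"rotation":[0,0,0]},{"grip":1.2,"dp":[0,0,0],"rotation":[0,0,0]}]' 25
python3 -c "
from h import *
plan((.4665,-.216,.031),-20,avg(3))"
```

```text
time: 39.85
tool_pos: [0.4654, -0.2156, 0.0309]
tcp_rot: [1.464, 1.024, -1.462]
wrist_force: [0.3, -0.2, 0.0]
width: 0.344
time: 40.27
tool_pos: [0.4665, -0.2161, 0.0321]
tcp_rot: [1.464, 1.022, -1.46]
wrist_force: [-1.4, 0.2, 5.1]
width: 0.201
std [0.01 0.01 0.  ]
t 40.42 at [ 466.5 -216.1   32.1] jaw -20.1 tilt 0.15deg F [-1.2  0.   6.1] w 16.9mm
dp [0.11, 0.0, -0.01] rot [-0.001, -0.001, -0.002]
```

```bash
python3 -m creep '[{"grip":3.5,"dp":[0,0,0],"rotation":[0,0,0]},{"grip":3.5,"dp":[0,0,0],"rotation":[0,0,0]},{"grip":3.5,"dp":[0,0,0],"rotation":[0,0,0]},{"grip":3.5,"dp":[0,0,0],"rotation":[0.12,0,0]},{"grip":3.5,"dp":[0,0,0],"rotation":[0.24,0,0]}]' 25
python3 -m creep '[{"grip":3.5,"dp":[0,0,0],"rotation":[1.33,0,0]},{"grip":3.5,"dp":[0,0,0],"rotation":[1.33,0,0]},{"grip":3.5,"dp":[0,0,0],"rotation":[1.33,0,0]},{"grip":3.5,"dp":[0,0,0],"rotation":[1.33,0,0]},{"grip":3.5,"dp":[0,0,0],"rotation":[1.33,0,0]}]' 25
python3 -m creep '[{"grip":3.5,"dp":[0,0,0],"rotation":[0.7,0,0]},{"grip":3.5,"dp":[0,0,0],"rotation":[0.7,0,0]},{"grip":3.5,"dp":[0,0,0],"rotation":[0.7,0,0]},{"grip":3.5,"dp":[0,0,0],"rotation":[0.7,0,0]},{"grip":3.5,"dp":[0,0,0],"rotation":[0.7,0,0]}]' 25
python3 -c "
from h import *
plan((.4665,-.216,.031),-110,avg(3))"
```

```text
time: 40.83
tool_pos: [0.4654, -0.2155, 0.0308]
tcp_rot: [1.634, 0.867, -1.632]
wrist_force: [0.6, -0.1, -0.4]
width: 0.411
time: 41.25
tool_pos: [0.4654, -0.2155, 0.0307]
tcp_rot: [2.033, 0.361, -2.031]
wrist_force: [-0.6, 0.1, -0.2]
width: 0.41
time: 41.67
tool_pos: [0.4654, -0.2155, 0.0307]
tcp_rot: [-2.073, 0.285, 2.073]
wrist_force: [0.0, 0.7, -0.5]
width: 0.409
std [0.01 0.   0.01]
t 41.82 at [ 465.4 -215.5   30.8] jaw -105.6 tilt 0.10deg F [-0.4  0.2  0. ] w 35.2mm
dp [-0.02, 0.02, -0.12] rot [0.077, 0.0, 0.002]
```

```bash
python3 -m creep '[{"grip":2.4,"dp":[0,0,0],"rotation":[0,0,0]},{"grip":2.2,"dp":[0,0,0],"rotation":[0,0,0]},{"grip":1.2,"dp":[0,0,0],"rotation":[0,0,0]},{"grip":1.2,"dp":[0,0,0],"rotation":[0,0,0]},{"grip":1.2,"dp":[0,0,0],"rotation":[0,0,0]}]' 40
python3 -m creep '[{"grip":1.2,"dp":[0,0,0],"rotation":[0,0,0]},{"grip":1.2,"dp":[0,0,0],"rotation":[0,0,0]},{"grip":1.2,"dp":[0,0,0],"rotation":[0,0,0]}]' 40
python3 -c "
from h import *
plan((.43,-.03,.2),-70,avg(3))"
```

```text
time: 42.23
tool_pos: [0.4658, -0.2157, 0.0312]
tcp_rot: [-2.078, 0.279, 2.076]
wrist_force: [0.6, 0.7, 0.2]
width: 0.194
time: 42.48
tool_pos: [0.4658, -0.2157, 0.0312]
tcp_rot: [-2.078, 0.28, 2.076]
wrist_force: [-0.7, -0.2, 0.0]
width: 0.194
std [0.01 0.01 0.01]
t 42.63 at [ 465.8 -215.7   31.2] jaw -105.4 tilt 0.10deg F [ 0.4 -0.5  1. ] w 16.5mm
dp [-16.86, -16.98, 8.38] rot [-0.618, -0.001, 0.001]
```

```bash
python3 -m creep '[{"grip":1.2,"dp":[-3,0,0],"rotation":[0,0,0]},{"grip":1.2,"dp":[-7,0,0],"rotation":[0,0,0]},{"grip":1.2,"dp":[-11,0,0],"rotation":[0,0,0]},{"grip":1.2,"dp":[-15,-2,0],"rotation":[-0.1,0,0]},{"grip":1.2,"dp":[-19,-4,0],"rotation":[-0.2,0,0]}]' 40
python3 -c "
from h import *
plan((.44,-.01,.27),-75)"
```

```text
time: 43.05
tool_pos: [0.4748, -0.1801, 0.2171]
tcp_rot: [-2.187, 0.071, 2.187]
wrist_force: [0.9, -0.1, -1.5]
width: 0.193
t 43.05 at [ 474.8 -180.1  217.1] jaw -93.8 tilt 0.08deg F [ 0.9 -0.1 -1.5] w 16.5mm
dp [-5.26, -16.74, 4.6] rot [-0.328, -0.0, 0.001]
```

```bash
python3 -m creep '[{"grip":1.2,"dp":[-5,-17,4.5],"rotation":[-0.33,0,0]},{"grip":1.2,"dp":[-5,-17,4.5],"rotation":[-0.33,0,0]},{"grip":1.2,"dp":[-5,-17,4.5],"rotation":[-0.33,0,0]},{"grip":1.2,"dp":[-5,-17,4.5],"rotation":[-0.33,0,0]},{"grip":1.2,"dp":[-5,-17,4.5],"rotation":[-0.33,0,0]}]' 40
python3 -c "
from h import *
avg(3);plan((.4545,.2653,.27),-55)"
```

```text
time: 43.47
tool_pos: [0.4413, -0.0037, 0.2673]
tcp_rot: [2.085, 0.279, -2.079]
wrist_force: [-0.5, 0.3, -1.6]
width: 0.198
std [0.24 1.46 0.63]
t 43.62 at [442.   -6.4 266.1] jaw -74.9 tilt 0.11deg F [ 0.1 -0.8 -1.1] w 16.5mm
dp [-0.36, -25.91, -8.29] rot [-0.347, -0.002, -0.0]
```

```bash
python3 -m creep '[{"grip":1.2,"dp":[-0.5,-26,-8.2],"rotation":[-0.35,0,0]},{"grip":1.2,"dp":[-0.5,-26,-8.2],"rotation":[-0.35,0,0]},{"grip":1.2,"dp":[-0.5,-26,-8.2],"rotation":[-0.35,0,0]},{"grip":1.2,"dp":[-0.5,-26,-8.2],"rotation":[-0.35,0,0]},{"grip":1.2,"dp":[-0.5,-26,-8.2],"rotation":[-0.35,0,0]}]' 40
python3 -c "
from h import *
avg(4);plan((.4545,.2653,.26),-55)"
```

```text
time: 44.03
tool_pos: [0.4518, 0.2009, 0.269]
tcp_rot: [1.874, 0.589, -1.873]
wrist_force: [1.9, 0.2, -1.2]
width: 0.19
std [0.14 2.99 0.24]
t 44.23 at [451.6 200.5 268.7] jaw -54.9 tilt 0.07deg F [-0.1  0.2 -2. ] w 16.4mm
dp [0.87, -5.14, -3.97] rot [0.002, 0.001, 0.0]
```

```bash
python3 -m creep '[{"grip":1.2,"dp":[0.5,-5.1,-4.0],"rotation":[0,0,0]},{"grip":1.2,"dp":[0.9,-5.1,-4.0],"rotation":[0,0,0]},{"grip":1.2,"dp":[0.9,-5.1,-4.0],"rotation":[0,0,0]},{"grip":1.2,"dp":[0.9,-5.1,-4.0],"rotation":[0,0,0]},{"grip":1.2,"dp":[0.9,-5.1,-4.0],"rotation":[0,0,0]}]' 40
python3 -c "
from h import *
avg(7);plan((.4545,.2653,.242),-55,avg(3))"
```

```text
time: 44.65
tool_pos: [0.4554, 0.2633, 0.2605]
tcp_rot: [1.873, 0.588, -1.874]
wrist_force: [-0.0, 0.6, -1.4]
width: 0.191
std [0.06 0.5  0.23]
std [0.04 0.11 0.05]
t 45.15 at [455.2 265.2 261.4] jaw -55.0 tilt 0.12deg F [ 0.4  0.1 -1.5] w 16.5mm
dp [1.94, -0.05, 0.05] rot [-0.0, -0.002, 0.0]
```

```bash
python3 -m creep '[{"grip":1.2,"dp":[1.0,-0.05,0.05],"rotation":[0,0,0]},{"grip":1.2,"dp":[1.9,-0.05,0.05],"rotation":[0,0,0]},{"grip":1.2,"dp":[1.9,-0.05,0.05],"rotation":[0,0,0]},{"grip":1.2,"dp":[1.9,-0.05,0.05],"rotation":[0,0,0]},{"grip":1.2,"dp":[1.9,-0.05,0.05],"rotation":[0,0,0]}]' 40
python3 -c "
from h import *
avg(4);plan((.4545,.2653,.228),-55,avg(3))
snap('14','side'); a=cv2.imread('pics/side14.png')[60:180,210:330]; cv2.imwrite('pics/side14c.png',cv2.resize(a,(600,600)))"
```

```text
time: 45.57
tool_pos: [0.4542, 0.2656, 0.2416]
tcp_rot: [1.873, 0.591, -1.872]
wrist_force: [0.2, 0.4, -1.1]
width: 0.191
std [0.09 0.04 0.19]
std [0.01 0.03 0.02]
t 45.92 at [454.6 265.7 242.5] jaw -55.0 tilt 0.13deg F [-0.1 -0.1 -0.8] w 16.3mm
dp [1.45, 0.03, 0.04] rot [-0.0, -0.002, 0.0]
```

View pics/side14c.png

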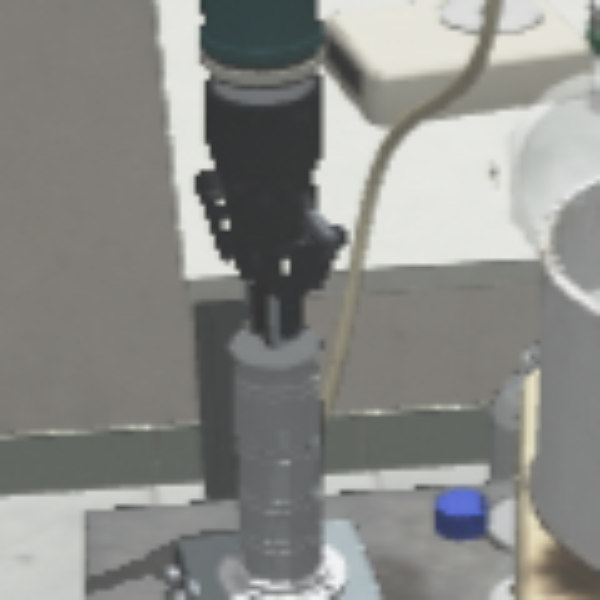

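```bash
python3 -m creep '[{"grip":1.2,"dp":[0.5,0.03,0.03],"rotation":[0,0,0]},{"grip":1.2,"dp":[0.9,0.03,0.03],"rotation":[0,0,0]},{"grip":1.2,"dp":[1.2,0.03,0.03],"rotation":[0,0,0]},{"grip":1.2,"dp":[1.3,0.03,0.03],"rotation":[0,0,0]},{"grip":1.2,"dp":[1.3,0.03,0.03],"rotation":[0,0,0]}]' 40
python3 -c "
from h import *
avg(4);plan((.4545,.2653,.228),-55)"
```

```text
time: 46.38
tool_pos: [0.4541, 0.2651, 0.2286]
tcp_rot: [1.873, 0.591, -1.872]
wrist_force: [-0.2, 0.4, -0.5]
width: 0.192
std [0.08 0.05 0.15]
t 46.58 at [454.4 265.3 229.2] jaw -55.0 tilt 0.11deg F [-0.4  0.1 -0.8] w 16.4mm
dp [0.12, 0.0, -0.01] rot [-0.0, -0.002, 0.001]
```

```bash
python3 -m creep '[{"grip":1.2,"dp":[0.15,0,0],"rotation":[0,0,0]},{"grip":1.2,"dp":[0.3,0,0],"rotation":[0,0,0]},{"grip":1.2,"dp":[0.4,0,0],"rotation":[0,0,0]},{"grip":1.2,"dp":[0.4,0,0],"rotation":[0,0,0]}]' 40
python3 -c "
from h import *
avg(4);plan((.4545,.2653,.228),-55)"
python3 -m creep '[{"grip":1.2,"dp":[-0.3,0,0],"rotation":[0,0,0]},{"grip":4.0,"dp":[-0.3,0,0],"rotation":[0,0,0]},{"grip":4.0,"dp":[-0.3,0,0],"rotation":[0,0,0]},{"grip":4.0,"dp":[-0.3,0,0],"rotation":[0,0,0]},{"grip":4.0,"dp":[-0.3,0,0],"rotation":[0,0,0]}]' 40
python3 -c "
from h import *
avg(2);plan((.4545,.2653,.3),-55)"
```

```text
time: 46.92
tool_pos: [0.4555, 0.2659, 0.2281]
tcp_rot: [1.878, 0.592, -1.868]
wrist_force: [-2.9, -0.7, 9.9]
width: 0.19
std [0.01 0.01 0.02]
t 47.12 at [455.4 265.8 228.1] jaw -55.0 tilt 0.30deg F [-1.6 -0.9  8.8] w 16.5mm
dp [0.01, -0.01, 0.11] rot [-0.0, -0.005, 0.0]
time: 47.53
tool_pos: [0.4542, 0.2651, 0.2278]
tcp_rot: [1.874, 0.591, -1.872]
wrist_force: [-0.3, -1.0, 0.5]
width: 0.469
std [0.02 0.01 0.02]
t 47.63 at [454.2 265.1 227.8] jaw -55.0 tilt 0.07deg F [-0.1 -0.6  0.1] w 40.3mm
dp [-7.22, -0.01, -0.04] rot [-0.0, -0.001, 0.001]
```

```bash
python3 -m creep '[{"grip":4.0,"dp":[-2.5,0,0],"rotation":[0,0,0]},{"grip":4.0,"dp":[-5.5,0,0],"rotation":[0,0,0]},{"grip":4.0,"dp":[-7,1,0.7],"rotation":[0,0,0]},{"grip":4.0,"dp":[-7,4,2.8],"rotation":[0,0,0]},{"grip":4.0,"dp":[-7,7.2,5],"rotation":[0,0,0]}]' 40
python3 -m creep '[{"grip":4.0,"dp":[0,8,10],"rotation":[0,0,0]},{"grip":4.0,"dp":[0,8,10],"rotation":[0,0,0]},{"grip":4.0,"dp":[0,8,10],"rotation":[0,0,0]},{"grip":4.0,"dp":[0,8,10],"rotation":[0,0,0]},{"grip":4.0,"dp":[0,8,10],"rotation":[0,0,0]}]' 40
python3 - <<'E'
from h import *
np.set_printoptions(precision=4,suppress=True)
avg(3)
for n in('side','top'): snap('15',n)
a=cv2.imread('pics/side15.png')[80:310,215:345]; cv2.imwrite('pics/side15c.png',cv2.resize(a,None,fx=2.6,fy=2.6,interpolation=cv2.INTER_CUBIC))
a=cv2.imread('pics/top15.png')[150:270,135:415]; cv2.imwrite("pics/top15c.png",cv2.resize(a,None,fx=2.85,fy=2.85,interpolation=cv2.INTER_CUBIC))
for n in('side','top'):
    d=np.load(f"pics/{n}15.npz")['d'];P=cloud(n,d)
    m=(np.hypot(P[...,0]-.455,P[...,1]-.266)<.045)&(P[...,2]>.18)&(P[...,2]<.28)&(d>0);q=P[m];print(n,len(q),'top z',np.percentile(q[:,2],[50,90,98,100]))
    pl=q[(q[:,2]>.2)&(q[:,2]<.214)]; 
    if len(pl)>10:
        A=np.c_[pl[:,:2]-[.455,.266],np.ones(len(pl))];s=np.linalg.lstsq(A,pl[:,2],rcond=None)[0];print(' lid plane slope',s,len(pl),'ctr',(pl.min(0)+pl.max(0))/2)
print(bot.read_state()['tool_pos'],bot.read_state()['wrist_force'])
E
```

```text
time: 48.05
tool_pos: [0.4555, 0.178, 0.2998]
tcp_rot: [1.876, 0.595, -1.866]
wrist_force: [0.7, -0.5, -0.3]
width: 0.466
time: 48.47
tool_pos: [0.4181, 0.0526, 0.2979]
tcp_rot: [1.878, 0.587, -1.874]
wrist_force: [-0.4, 0.6, -0.0]
width: 0.467
std [0.14 0.56 0.03]
side 79 top z [0.1977 0.2085 0.2119 0.2201]
 lid plane slope [0.0042 0.1181 0.2078] 32 ctr [0.4577 0.2584 0.2064]
top 336 top z [0.2089 0.2189 0.2391 0.2428]
 lid plane slope [0.0123 0.0053 0.2081] 261 ctr [0.4556 0.265  0.2073]
[0.4189 0.0558 0.2977] [-0.116   0.6975  0.4583]
```

View pics/side15c.png

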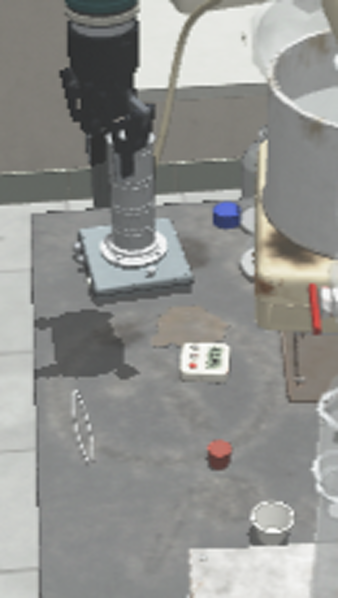

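View pics/top15c.png

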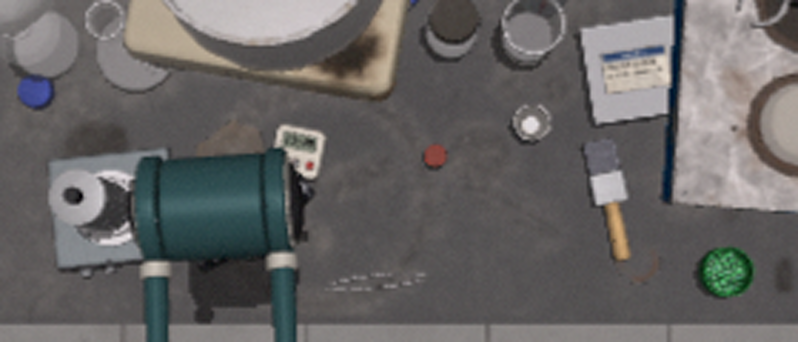

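```bash
python3 -c "
from workcell import bot
print(bot.finish_job())"
```

```text
the job is handed in; nothing more can be done
None
```

The sieve stack is built on the shaker in the order asked: pan in the cup, then fine, medium and coarse sieves, with the lid on top. I handed it in at about 49 s of the 131 s allowed, with the gripper clear of everything.

- **Seating:** each part stopped at its expected height to within about 0.1 mm. The tool stood at 69.3, 105.1, 144.6, 193.0 and 228.1 mm. The light press on each part was about 9 to 19 N.
- **Level:** the last top-camera depth gave the lid plate at 208.1 mm, against 208 mm expected. Its slope was under 1°, which is about the depth noise.
- **Left alone:** in the last pictures the crucible, timer, stopper and the green look-alike sieve stand where they were at the start. I compared these by eye, not by measurement.

**Checks that disagreed or were limited:**
- The two cameras differed by 2 to 4 mm, so I corrected both against the pan's position as found by gripping it.
- The gripper partly hid the lid in the last side view. The 32 side-depth points there gave an unreliable slope of about 7°, so I relied on the top view and the measured seating heights.
- One transit move to the pan was about 45 mm off because I typed the distance before the calculation came back. It was in free air, touched nothing and was corrected.

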